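# Put the measuring-room clamping parts back in their drawer

## Robot

A 6-joint arm with a two-finger parallel gripper is mounted at the origin on the work surface. World frame = base frame: x ahead of the robot, y to its left, z up, the work surface at z = 0. Lengths are in m, angles in degrees, forces in N, time in s.
With the tool pointing down it reaches from about 0.4 to 0.825 m from the base axis. Payload 7 kg.
Tool frame: the origin (TCP) lies midway between the tips of the shut fingers; the grasp point (between the pads) lies 19 mm behind it (grip_depth is the distance from the TCP to the grasp point, in m); z points along the fingers, y is the direction in which the jaws open and shut (so a half turn about z gives the same grasp; the last joint's range is limited). The gripper opens to 88 mm and grips with 3 to 60 N. Pads are 19 mm wide; open, the fingers measure 130 mm over their backs; the gripper's body (78 mm by 193 mm) begins 47 mm behind the grasp point.
Start: joints at [88.413, 20.546, 0.682, 0, -70.136, -16.507], TCP at [0.21, 0.642, 0.227] pointing down, gripper open.
Joint ranges: [-176.03, 176.03], [-82.01, 121.73], [-58.28, 71.71], [-173.87, 95.51], [-174.79, -0.11], [-173.66, 173.66]. Speed limits (degrees/s): [136.94, 136.94, 172.46, 180, 180, 180].

## Interface

Orientations are given as [roll, pitch, yaw] about the fixed x, y, z axes, in that order (R = Rz(yaw) Ry(pitch) Rx(roll)).
In Python, from plant import * gives the robot as it stands.
- The arm moves only by the shell command python3 -m inch 'ROWS'. ROWS is JSON, a list of rows, each an object of numbers: "ax", "ay", "az": the turn, a rotation vector about the tool's x, y, z in degrees; "dx", "dy", "dz": the shift along the tool's x, y, z in mm; "fingers": the finger opening in mm, from 0 to 87.6. In form: [{"ax": .., "ay": .., "az": .., "dx": .., "dy": .., "dz": .., "fingers": ..}, ...]. A call has 1 to 8 rows; each row is the pose to reach, as a shift and turn from the pose commanded when the call began, along the tool's axes at that moment; what a row does not reach only later rows make up. A row lasts 1/8 s, in which the tool goes at most 62.5 mm and 10.7 degrees, less where a joint would pass 70% of its speed; a pose out of reach is approached as far as the arm can. A call with a gripper value outside its range is refused whole. The fingers move at their own pace and stop on an object; the grip force is fixed at half the most. Time passes only in rows, so rows that repeat a pose let the fingers close. It gives the time, the measured TCP pose, the force and the opening at its end, in the units of the state.
- get_obs(): the state, without advancing time (a new reading comes with each control period).
- snapshot(name): name is "side" or "top" or "wrist"; returns a dict with "image" (384x512x3 uint8, red, green, blue), "fx", "fy", "cx", "cy" (pixels), "k1" (the pictures are not rectified: a ray, as slopes to the right and down, at radius r is drawn at 1 + k1 r^2 times it, then the intrinsics apply), "rvec" (rotation vector, rad) and "tvec" (3), from world to camera coordinates, as OpenCV has them. Camera axes: x right, y down, z forward; pixel columns grow to the right and rows downward; lengths in m; the calibration is good to about 2 mm. A picture is of the moment at which its call begins. There is no depth.
- close_job(): hands the job in, once; it reports no verdict.
Trained networks look in the newest picture that a camera, given by its name, has taken for a name from the list of things; names that differ only in an ending like _2 or _b are one class to them, and where a whole thing is asked for, a point or a joint stands for the part that bears it (a point fixed in the world has none). Each returns a list of dicts, best first, with "score" (0 to 1); they miss things now and then, are a little off and sometimes report something else, mostly with a low value. They report only what shows in the picture. A call takes as long as a camera call. They do not tell look-alikes from the thing itself.
- search_frame(target, camera): "bbox" ([centre column, centre row, width, height] in pixels, round what is visible of it).
- trace(target, camera): "mask" (384x512 bool, what is visible of it) and "bbox" ([centre column, centre row, width, height] in pixels, round what is visible of it).
- landmark_of(target, camera): "position" ([column, row] in pixels: a listed point, or the origin of a listed thing).
The state is a dict: "clock": time; "joint_pos": joint angles; "qvel": joint speeds; "tau": joint torques, N m; "tool_pos": TCP position; "orientation": TCP orientation; "force": force on the tool from outside, world axes, zero at the start; "moment": the same for the moment, N m; "opening": finger opening in m.
Only numpy, scipy, OpenCV 4.12 (cv2) and the standard library are available. Lean on these libraries where they do the work, as an engineer would, in place of code of your own. Each camera call takes 0.05 s, during which the arm holds its last target.

## Task

Clear up after the measuring run: open the upper drawer of the chest and put every loose V-block and clamp strap from the bench into it, all V-blocks in the bay below the specimen V-block that sits on the chest's top and all straps in the bay below the specimen strap. Then shut the drawer fully; leave the master ball and the setting ring standing where they are on the bench.

Things in the scene. Friction and masses are not known exactly. Their poses are not given: they have to be found in the camera images.
- chest: Grey bench-top chest with two dark-fronted drawers one above the other, 290 deep (its x) x 260 wide (its y) x 136 high, standing on the bench; does not move. Origin: centre of its underside; its front looks along its own -x, towards the robot. Only the upper drawer is used.
- chest_drawer0 (a joint): Travel of the upper drawer in m: 0 = shut, grows as it is pulled along the chest's -x, stops at 0.205. It runs easily (about 1 N) and stays where it is left. With the drawer pulled out by d, about d - 6 mm of its inner length is uncovered.
- chest_drawer0_handle (a point): Middle of the upper drawer's horizontal steel bar handle: bar 11 thick, 120 long along the chest's y, 35 in front of the drawer front, 100 above the bench, 36 below the chest's top. Moves with the drawer; axes as the chest's.
- left_bay (a point): Upper drawer, bay on the chest's +y side: centre of the bay's floor, 78 above the bench. Each bay is 245 long (x) x 106 wide (y) inside; side, front and back walls 36 high above the floor and 6 thick, divider between the bays 6 thick and 30 high. The front wall's inner face is at x = -122 from this point. Moves with the drawer; axes as the chest's.
- right_bay (a point): The same for the bay on the chest's -y side; the bay centres are 112 apart. In front of the front wall stands the drawer front, 15 thick, its top about 9 above the walls' top. The opening's upper edge in the chest is 46 above the bay floor.
- sample_vblock: Specimen V-block screwed to a thin black base plate (90 x 60) fixed on the chest's top, above one of the two bays: it marks the bay (chest +y or -y side) in which V-blocks are kept. Which side varies. Origin: middle of the block, 155 above the bench.
- sample_strap: Specimen clamp strap on a like base plate, on the chest's top above the other bay: it marks the bay in which clamp straps are kept. Origin: middle of the strap, 146 above the bench.
- vblock1: Loose steel V-block, 34 long (x) x 36 wide (y) x 30 high (z), V-groove along x in its top, 0.26 kg. Origin: middle of the block. On the bench in front, to the robot's right. May be absent.
- strap1: Loose slotted steel clamp strap, a flat bar 65 long (x) x 24 wide (y) x 12 thick (z) with a lengthwise slot 9.5 wide through it, 0.13 kg. Origin: middle of the bar. On the bench in front, to the robot's right. May be absent.
- vblock2: Loose steel V-block, 34 long (x) x 36 wide (y) x 30 high (z), V-groove along x in its top, 0.26 kg. Origin: middle of the block. On the bench in front, to the robot's right. May be absent.
- strap2: Loose slotted steel clamp strap, a flat bar 72 long (x) x 24 wide (y) x 12 thick (z) with a lengthwise slot 9.5 wide through it, 0.13 kg. Origin: middle of the bar. On the bench in front, to the robot's right. May be absent.
- vblock3: Loose steel V-block, 34 long (x) x 36 wide (y) x 30 high (z), V-groove along x in its top, 0.26 kg. Origin: middle of the block. On the bench in front, to the robot's right. May be absent.
- strap3: Loose slotted steel clamp strap, a flat bar 80 long (x) x 24 wide (y) x 12 thick (z) with a lengthwise slot 9.5 wide through it, 0.13 kg. Origin: middle of the bar. On the bench in front, to the robot's right. May be absent.
- vblock4: Loose steel V-block, 34 long (x) x 36 wide (y) x 30 high (z), V-groove along x in its top, 0.26 kg. Origin: middle of the block. On the bench in front, to the robot's right. May be absent.
- ball: Bystander: master ball, a 26 mm steel ball on a dark conical foot (40 across), 59 high in all, loose, standing among the parts. Origin: centre of its underside.
- ring: Bystander: dark steel setting ring, 50 across, bore 26, 18 high, loose, lying among the parts. Origin: centre of its underside.
There are look-alikes about, which are no part of the job. What is shaped like the vblock3 but orange is not meant.

How it is judged (in metres and radians):
On the way, in this order (a step that is already met when the one before it is completed fails the run):
1. the upper drawer is pulled open (value of joint chest_drawer0 above 0.09 m), for 0.2 s.
2. with the drawer open, every part lies in the bay of its kind (((y of sample_vblock in the frame of chest above 0 m and x of vblock1 in the frame of left_bay between -0.122 and 0.122 m and y of vblock1 in the frame of left_bay between -0.053 and 0.053 m and z of vblock1 in the frame of left_bay between 0 and 0.045 m) or (y of sample_vblock in the frame of chest below 0 m and x of vblock1 in the frame of right_bay between -0.122 and 0.122 m and y of vblock1 in the frame of right_bay between -0.053 and 0.053 m and z of vblock1 in the frame of right_bay between 0 and 0.045 m)) and ((y of sample_strap in the frame of chest above 0 m and x of strap1 in the frame of left_bay between -0.122 and 0.122 m and y of strap1 in the frame of left_bay between -0.053 and 0.053 m and z of strap1 in the frame of left_bay between 0 and 0.045 m) or (y of sample_strap in the frame of chest below 0 m and x of strap1 in the frame of right_bay between -0.122 and 0.122 m and y of strap1 in the frame of right_bay between -0.053 and 0.053 m and z of strap1 in the frame of right_bay between 0 and 0.045 m)) and ((y of sample_vblock in the frame of chest above 0 m and x of vblock2 in the frame of left_bay between -0.122 and 0.122 m and y of vblock2 in the frame of left_bay between -0.053 and 0.053 m and z of vblock2 in the frame of left_bay between 0 and 0.045 m) or (y of sample_vblock in the frame of chest below 0 m and x of vblock2 in the frame of right_bay between -0.122 and 0.122 m and y of vblock2 in the frame of right_bay between -0.053 and 0.053 m and z of vblock2 in the frame of right_bay between 0 and 0.045 m)) and ((y of sample_strap in the frame of chest above 0 m and x of strap2 in the frame of left_bay between -0.122 and 0.122 m and y of strap2 in the frame of left_bay between -0.053 and 0.053 m and z of strap2 in the frame of left_bay between 0 and 0.045 m) or (y of sample_strap in the frame of chest below 0 m and x of strap2 in the frame of right_bay between -0.122 and 0.122 m and y of strap2 in the frame of right_bay between -0.053 and 0.053 m and z of strap2 in the frame of right_bay between 0 and 0.045 m)) and ((y of sample_vblock in the frame of chest above 0 m and x of vblock3 in the frame of left_bay between -0.122 and 0.122 m and y of vblock3 in the frame of left_bay between -0.053 and 0.053 m and z of vblock3 in the frame of left_bay between 0 and 0.045 m) or (y of sample_vblock in the frame of chest below 0 m and x of vblock3 in the frame of right_bay between -0.122 and 0.122 m and y of vblock3 in the frame of right_bay between -0.053 and 0.053 m and z of vblock3 in the frame of right_bay between 0 and 0.045 m)) and ((y of sample_strap in the frame of chest above 0 m and x of strap3 in the frame of left_bay between -0.122 and 0.122 m and y of strap3 in the frame of left_bay between -0.053 and 0.053 m and z of strap3 in the frame of left_bay between 0 and 0.045 m) or (y of sample_strap in the frame of chest below 0 m and x of strap3 in the frame of right_bay between -0.122 and 0.122 m and y of strap3 in the frame of right_bay between -0.053 and 0.053 m and z of strap3 in the frame of right_bay between 0 and 0.045 m)) and ((y of sample_vblock in the frame of chest above 0 m and x of vblock4 in the frame of left_bay between -0.122 and 0.122 m and y of vblock4 in the frame of left_bay between -0.053 and 0.053 m and z of vblock4 in the frame of left_bay between 0 and 0.045 m) or (y of sample_vblock in the frame of chest below 0 m and x of vblock4 in the frame of right_bay between -0.122 and 0.122 m and y of vblock4 in the frame of right_bay between -0.053 and 0.053 m and z of vblock4 in the frame of right_bay between 0 and 0.045 m)) and value of joint chest_drawer0 above 0.05 m), for 0.2 s.
At the end, for the whole second after the job is handed in: Every V-block and strap present lies at rest inside the bay under the specimen of its kind (its middle within the bay's walls and less than 45 mm above the bay floor), and the upper drawer is shut to within 6 mm (((y of sample_vblock in the frame of chest above 0 m and x of vblock1 in the frame of left_bay between -0.122 and 0.122 m and y of vblock1 in the frame of left_bay between -0.053 and 0.053 m and z of vblock1 in the frame of left_bay between 0 and 0.045 m) or (y of sample_vblock in the frame of chest below 0 m and x of vblock1 in the frame of right_bay between -0.122 and 0.122 m and y of vblock1 in the frame of right_bay between -0.053 and 0.053 m and z of vblock1 in the frame of right_bay between 0 and 0.045 m)) and ((y of sample_strap in the frame of chest above 0 m and x of strap1 in the frame of left_bay between -0.122 and 0.122 m and y of strap1 in the frame of left_bay between -0.053 and 0.053 m and z of strap1 in the frame of left_bay between 0 and 0.045 m) or (y of sample_strap in the frame of chest below 0 m and x of strap1 in the frame of right_bay between -0.122 and 0.122 m and y of strap1 in the frame of right_bay between -0.053 and 0.053 m and z of strap1 in the frame of right_bay between 0 and 0.045 m)) and ((y of sample_vblock in the frame of chest above 0 m and x of vblock2 in the frame of left_bay between -0.122 and 0.122 m and y of vblock2 in the frame of left_bay between -0.053 and 0.053 m and z of vblock2 in the frame of left_bay between 0 and 0.045 m) or (y of sample_vblock in the frame of chest below 0 m and x of vblock2 in the frame of right_bay between -0.122 and 0.122 m and y of vblock2 in the frame of right_bay between -0.053 and 0.053 m and z of vblock2 in the frame of right_bay between 0 and 0.045 m)) and ((y of sample_strap in the frame of chest above 0 m and x of strap2 in the frame of left_bay between -0.122 and 0.122 m and y of strap2 in the frame of left_bay between -0.053 and 0.053 m and z of strap2 in the frame of left_bay between 0 and 0.045 m) or (y of sample_strap in the frame of chest below 0 m and x of strap2 in the frame of right_bay between -0.122 and 0.122 m and y of strap2 in the frame of right_bay between -0.053 and 0.053 m and z of strap2 in the frame of right_bay between 0 and 0.045 m)) and ((y of sample_vblock in the frame of chest above 0 m and x of vblock3 in the frame of left_bay between -0.122 and 0.122 m and y of vblock3 in the frame of left_bay between -0.053 and 0.053 m and z of vblock3 in the frame of left_bay between 0 and 0.045 m) or (y of sample_vblock in the frame of chest below 0 m and x of vblock3 in the frame of right_bay between -0.122 and 0.122 m and y of vblock3 in the frame of right_bay between -0.053 and 0.053 m and z of vblock3 in the frame of right_bay between 0 and 0.045 m)) and ((y of sample_strap in the frame of chest above 0 m and x of strap3 in the frame of left_bay between -0.122 and 0.122 m and y of strap3 in the frame of left_bay between -0.053 and 0.053 m and z of strap3 in the frame of left_bay between 0 and 0.045 m) or (y of sample_strap in the frame of chest below 0 m and x of strap3 in the frame of right_bay between -0.122 and 0.122 m and y of strap3 in the frame of right_bay between -0.053 and 0.053 m and z of strap3 in the frame of right_bay between 0 and 0.045 m)) and ((y of sample_vblock in the frame of chest above 0 m and x of vblock4 in the frame of left_bay between -0.122 and 0.122 m and y of vblock4 in the frame of left_bay between -0.053 and 0.053 m and z of vblock4 in the frame of left_bay between 0 and 0.045 m) or (y of sample_vblock in the frame of chest below 0 m and x of vblock4 in the frame of right_bay between -0.122 and 0.122 m and y of vblock4 in the frame of right_bay between -0.053 and 0.053 m and z of vblock4 in the frame of right_bay between 0 and 0.045 m)) and value of joint chest_drawer0 below 0.006 m and linear speed of each of vblock1, strap1, vblock2, strap2, vblock3, strap3, vblock4 below 0.03 m/s); the robot touches nothing.
It fails at once if the master ball is knocked over or moved more than 5 cm (angle between ball's own z axis and vertical above 0.6 rad or distance of ball from where it was at the start of the episode above 0.05 m).
It fails at once if the setting ring is moved more than 5 cm (distance of ring from where it was at the start of the episode above 0.05 m).
Of vblock1, strap1, vblock2, strap2, vblock3, strap3, vblock4 only 5 to 7 are there at a start; the rules pass over those that are not, and their reading is None.
At some moment in a run one of vblock1, strap1, vblock2, strap2, vblock3, strap3, vblock4 may be knocked a few centimetres aside while the robot is not near it.
Once in a run the grip may slacken for a moment while it holds something.
It also fails if it takes over 210 s, if anything falls off the work surface, if the arm or the gripper's body presses on something with over 40 N, if the wrist force passes 120 N, or if a joint passes its speed limit or range.

## Working session

There is one attempt and no reset: what is moved stays moved. The work goes in short steps, Python scripts to look and compute and a shell command to move; the robot and the scene stay as the last step left them, time stands still between calls to the robot, and variables do not carry over. Pictures are saved under pics/ and viewed, and the job is handed in when it is done.

```bash
ls; mkdir -p pics
python3 - <<'E'
from plant import *
import cv2
o=get_obs();print(o)
for n in ["side","top","wrist"]:
    s=snapshot(n);cv2.imwrite(f"pics/{n}0.png",s["image"][:,:,::-1]);print(n,{k:s[k] for k in s if k!="image"})
E
```

```text
pics
{'clock': 0.0, 'joint_pos': array([ 8.84125136e+01,  2.05911878e+01,  6.32409944e-01, -1.86566227e-02,
       -7.01361448e+01, -1.65078625e+01]), 'qvel': array([-0.02445094, -0.05031806,  0.01615837, -0.06332501,  0.05977085,
       -0.06604111]), 'tau': array([-3.40914403e-04, -5.82726824e+01,  2.93048269e+01,  6.99672773e+00,
        6.92003465e-03, -1.63108357e-04]), 'tool_pos': array([0.20952608, 0.64113067, 0.22561973]), 'orientation': array([ 1.79904006e+02, -1.01590032e-02, -1.81016943e+01]), 'force': array([-0.9459166 ,  0.68711646, -0.53885302]), 'moment': array([-0.00329348, -0.02948504, -0.01183816]), 'opening': 0.08690573529830349}
side {'fx': 394.30776536387907, 'fy': 394.30776536387907, 'cx': 256.5167201126777, 'cy': 189.5474501311574, 'k1': -0.053143274982498837, 'rvec': array([ 2.19357119, -0.29667751,  0.15454837]), 'tvec': array([-0.57291761,  0.1661693 ,  0.96467145])}
top {'fx': 376.7592952060205, 'fy': 376.7592952060205, 'cx': 259.216610174772, 'cy': 196.20802177795318, 'k1': -0.03712826279241885, 'rvec': array([ 2.11541156, -2.16314956,  0.19132241]), 'tvec': array([-0.03785761,  0.56702089,  0.86676572])}
wrist {'fx': 329.94798186995575, 'fy': 329.94798186995575, 'cx': 252.53902808987078, 'cy': 191.68722094688337, 'k1': -0.09162072253706828, 'rvec': array([-1.73216396,  2.38858659,  0.34994922]), 'tvec': array([ 0.67476118, -0.03489514,  0.38882577])}
```

View pics/side0.png

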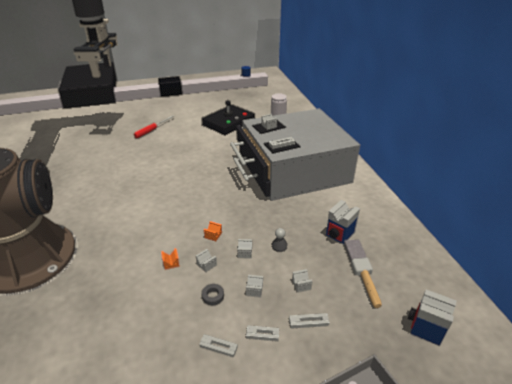

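View pics/top0.png

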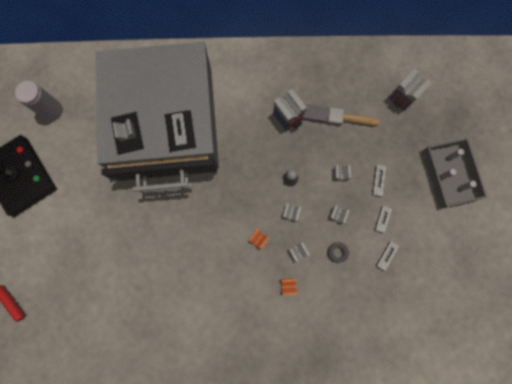

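View pics/wrist0.png

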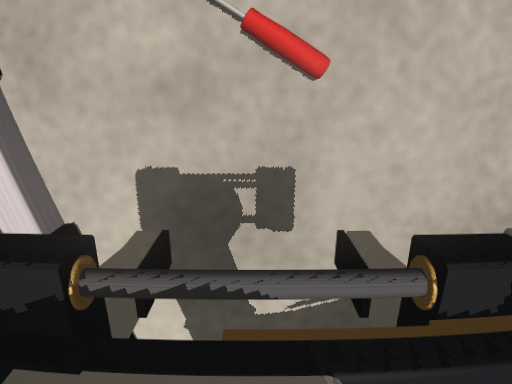

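The side view shows the chest at about (300,150), with 4 grey V-blocks, 3 straps, 2 orange look-alikes, the ball and the ring. In the top view the V-blocks are near (343,173), (291,212), (340,215) and (299,253), the straps near (379,180), (383,219) and (388,256), the ball at (290,177) and the ring at (338,253). On the chest, the specimen V-block is on the left and the strap on the right.

```bash
cat > h.py <<'E'
from plant import *
import cv2, numpy as np
from scipy.spatial.transform import Rotation as Rn
def K(s): return np.array([[s["fx"],0,s["cx"]],[0,s["fy"],s["cy"]],[0,0,1.]])
def D(s): return np.array([s["k1"],0,0,0,0.])
def proj(s,P):
    return cv2.projectPoints(np.asarray(P,float).reshape(-1,3),s["rvec"],s["tvec"],K(s),D(s))[0].reshape(-1,2)
def back(s,uv,z):
    uv=np.asarray(uv,float).reshape(-1,1,2)
    n=cv2.undistortPoints(uv,K(s),D(s)).reshape(-1,2)
    R=cv2.Rodrigues(np.asarray(s["rvec"]))[0]; c=-R.T@np.asarray(s["tvec"])
    d=np.c_[n,np.ones(len(n))]@R
    return c+d*((z-c[2])/d[:,2])[:,None]
def snap(n,name=None):
    s=snapshot(n)
    if name: cv2.imwrite(f"pics/{name}.png",s["image"][:,:,::-1])
    return s
def Rt(o): return Rn.from_euler("xyz",o["orientation"],degrees=True).as_matrix()
def plan(p,rpy):
    """offset from measured pose to target TCP p, rpy in tool mm / rotvec deg"""
    o=get_obs();R=Rt(o)
    d=R.T@(np.asarray(p)-o["tool_pos"])*1000
    w=Rn.from_matrix(R.T@Rn.from_euler("xyz",rpy,degrees=True).as_matrix()).as_rotvec(degrees=True)
    print("tool",np.round(o["tool_pos"],4),np.round(o["orientation"],2),"-> d",np.round(d,1),"a",np.round(w,2))
E
python3 - <<'E'
from h import *
np.set_printoptions(precision=4,suppress=True)
S={n:snap(n) for n in["top","side"]}
for n,s in S.items():
  R=cv2.Rodrigues(s["rvec"])[0];print(n,-R.T@s["tvec"])
  for t,z in [("vblock1",.015),("strap1",.006),("strap2",.006),("strap3",.006),("ball",0),("ring",0),("sample_vblock",.155),("sample_strap",.146),("chest",0),("chest_drawer0_handle",.1)]:
    for r in landmark_of(t,n):
      if r["score"]>.2: print(n,t,np.round(r["position"],1),round(r["score"],2),back(s,r["position"],z)[0][:2])
E
```

```text
top [ 0.4141 -0.0384  0.9493]
top vblock1 [289.9 211.8] 0.76 [ 0.5304 -0.1267]
top vblock1 [340.4 210.2] 0.75 [ 0.5316 -0.2538]
top vblock1 [300.8 253.3] 0.7 [ 0.4271 -0.1498]
top vblock1 [259.8 240.8] 0.62 [ 0.46   -0.0498]
top vblock1 [343.1 174.2] 0.5 [ 0.6239 -0.2662]
top vblock1 [286.5 287.7] 0.49 [ 0.3453 -0.1118]
top strap1 [388.3 257.4] 0.81 [ 0.4115 -0.3692]
top strap1 [380.4 180.1] 0.67 [ 0.6084 -0.3641]
top strap1 [384.9 220.3] 0.55 [ 0.5044 -0.3677]
top strap2 [388.3 257.4] 0.81 [ 0.4115 -0.3692]
top strap2 [380.4 180.1] 0.67 [ 0.6084 -0.3641]
top strap2 [384.9 220.3] 0.55 [ 0.5044 -0.3677]
top strap3 [388.3 257.4] 0.81 [ 0.4115 -0.3692]
top strap3 [380.4 180.1] 0.67 [ 0.6084 -0.3641]
top strap3 [384.9 220.3] 0.55 [ 0.5044 -0.3677]
top ball [288.5 179. ] 0.72 [ 0.6174 -0.1277]
top ring [336.2 251.2] 0.55 [ 0.4303 -0.2407]
top sample_vblock [121.5 128.6] 0.82 [0.7061 0.2519]
top sample_strap [179.9 128.9] 0.96 [0.7056 0.1243]
top chest_drawer0_handle [160.4 186.5] 0.89 [0.5847 0.1766]
top chest_drawer0_handle [293.7 210. ] 0.61 [ 0.5237 -0.1275]
top chest_drawer0_handle [3
[... 562 characters left out ...]
e strap2 [264.  334.3] 0.9 [ 0.5088 -0.3653]
side strap2 [310.1 321.3] 0.66 [ 0.6098 -0.3616]
side strap2 [213. 344.] 0.56 [ 0.4056 -0.3597]
side strap3 [264.  334.3] 0.9 [ 0.5088 -0.3653]
side strap3 [310.1 321.3] 0.66 [ 0.6098 -0.3616]
side strap3 [213. 344.] 0.56 [ 0.4056 -0.3597]
side ball [276.2 247.5] 0.75 [ 0.6097 -0.1316]
side ring [212.1 296.6] 0.54 [ 0.4256 -0.2401]
side sample_vblock [266.3 119.9] 0.73 [0.6976 0.2594]
side sample_strap [280.1 140.3] 0.68 [0.7041 0.1413]
side sample_strap [239.  151.9] 0.61 [0.5742 0.1094]
side sample_strap [294.7 171.3] 0.34 [ 0.6898 -0.0212]
side chest [295.6 170.9] 0.97 [0.7765 0.1826]
side chest_drawer0_handle [238.3 155.1] 0.97 [0.5848 0.1667]
```

Run:
```python
from h import *
s=snap("top");I=s["image"][:,:,::-1]
cv2.imwrite("pics/c1.png",cv2.resize(I[150:300,245:405],None,fx=5,fy=4,interpolation=cv2.INTER_CUBIC)[:600])
cv2.imwrite("pics/c2.png",cv2.resize(I[35:205,85:225],None,fx=3.5,fy=3.5,interpolation=cv2.INTER_CUBIC))
for t in["vblock1","strap1"]:
  for r in trace(t,"top"):
    if r["score"]<.3: continue
    c=cv2.findContours(r["mask"].astype(np.uint8),0,2)[0];c=max(c,key=cv2.contourArea)
    z=.03 if t[0]=="v" else .012
    P=(back(s,c.reshape(-1,2),z)[:,:2]*1000).astype(np.float32)
    print(t,round(r["score"],2),[np.round(v,0) for v in cv2.minAreaRect(P)],np.round(np.array(r["bbox"])),r["mask"].sum())
```

```text
vblock1 0.76 [array([ 520., -244.]), array([44., 41.]), np.float64(65.0)] [340. 215.  20.  19.] 265
vblock1 0.74 [array([ 625., -260.]), array([42., 39.]), np.float64(89.0)] [343. 173.  18.  14.] 249
vblock1 0.73 [array([ 526., -128.]), array([39., 38.]), np.float64(73.0)] [292. 212.  17.  22.] 232
vblock1 0.73 [array([463., -48.]), array([40., 38.]), np.float64(55.0)] [261. 239.  21.  21.] 242
vblock1 0.7 [array([ 430., -144.]), array([32., 37.]), np.float64(25.0)] [301. 252.  17.  19.] 198
vblock1 0.66 [array([ 348., -117.]), array([33., 33.]), np.float64(89.0)] [292. 289.  14.  17.] 189
vblock1 0.38 [array([631., 199.]), array([ 77., 284.]), np.float64(4.0)] [159. 174. 112.  32.] 2063
strap1 0.8 [array([ 607., -358.]), array([27., 82.]), np.float64(78.0)] [379. 181.  13.  34.] 326
strap1 0.78 [array([ 507., -361.]), array([29., 68.]), np.float64(68.0)] [383. 219.  19.  26.] 289
strap1 0.64 [array([ 416., -366.]), array([29., 74.]), np.float64(58.0)] [388. 257.  24.  29.] 331
```

View pics/c1.png

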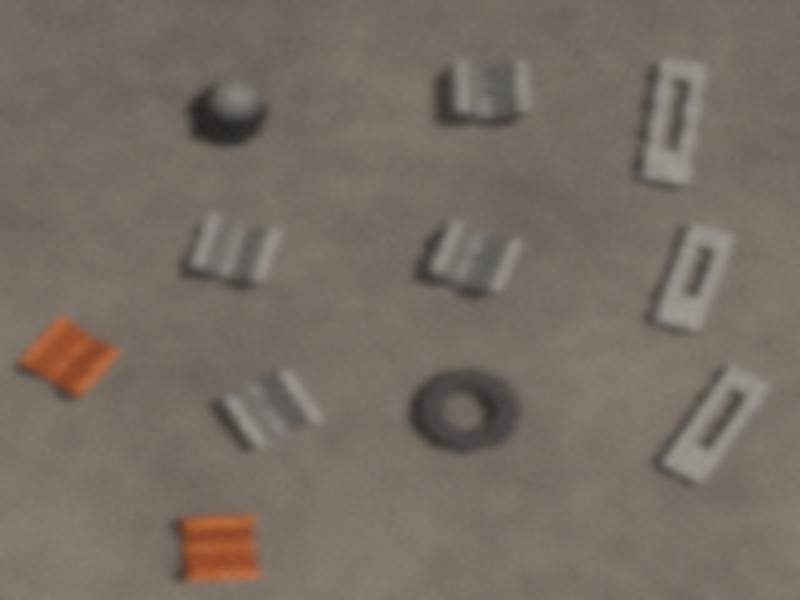

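View pics/c2.png

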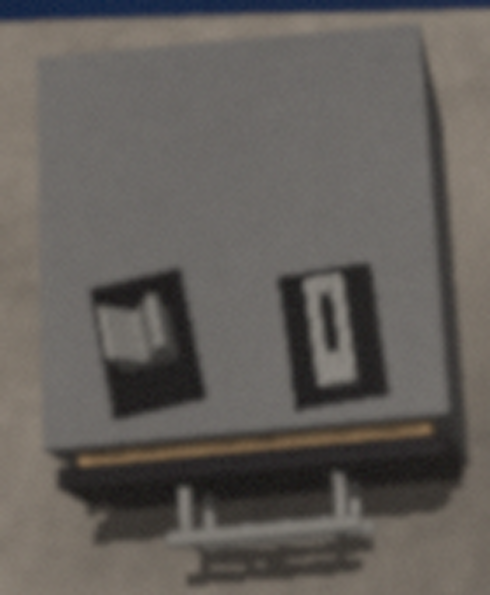

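Run:
```python
from h import *
np.set_printoptions(precision=4,suppress=True)
s=snap("top");
c=np.array([[40,62],[418,27],[448,412],[45,452]])/3.5+[85,35]-.35
P=back(s,c,.136)[:,:2];print(P, np.linalg.norm(np.diff(P[[0,1,2,3,0]],axis=0),axis=1))
from scipy.optimize import least_squares
L=np.array([[.145,.13],[.145,-.13],[-.145,-.13],[-.145,.13]])
def tf(q,L): 
    a=q[2];return np.array(q[:2])+L@np.array([[np.cos(a),np.sin(a)],[-np.sin(a),np.cos(a)]])
q=least_squares(lambda q:(tf(q,L)-P).ravel(),[.76,.18,0]).x;print("chest",q,np.degrees(q[2]))
h=np.array([[168,540],[374,524]])/3.5+[85,35]
H=back(s,h,.1)[:,:2];print("bar ends",H,np.linalg.norm(H[0]-H[1]),H.mean(0),"in chest",np.linalg.inv(np.array([[np.cos(q[2]),-np.sin(q[2])],[np.sin(q[2]),np.cos(q[2])]]))@(H.mean(0)-q[:2]))
from scipy.optimize import minimize
import itertools
s2=snap("side");SS={"top":s,"side":s2}
def fit(guess,size,masks):
    l,w,h=size
    V=np.array(list(itertools.product([-l/2,l/2],[-w/2,w/2],[0,h])))
    def cost(q):
        W=np.c_[tf(q,V[:,:2]),V[:,2]];t=0
        for n,m in masks.items():
            uv=(proj(SS[n],W)+.5)*8-.5
            big=m[1]; x0,y0=m[0]
            r=np.zeros(big.shape,np.uint8);cv2.fillConvexPoly(r,cv2.convexHull((uv-[x0*8,y0*8]).astype(np.int32)),1)
            i=(r&big).sum();t+=1-i/((r|big).sum()+1e-9)
        return t
    best=None
    for a in np.radians(np.arange(-90,90,15)):
        r=minimize(cost,[*guess,a],method="Nelder-Mead",options=dict(initial_simplex=np.array([[*guess,a],[guess[0]+.008,guess[1],a],[guess[0],guess[1]+.008,a],[guess[0],guess[1],a+.2]]),xatol=1e-4))
        if best is None or r.fun<best.fun:best=r
    return best
for t,z,siz in[("vblock1",.015,[.034,.036,.03]),("strap1",.006,[.072,.024,.012])]:
    M={}
    for n in SS:
        M[n]=[(r["mask"],back(SS[n],r["bbox"][:2],z)[0][:2]) for r in trace(t,n) if r["score"]>.3]
    for m,p in M["top"]:
        if p[1]>0: continue
        masks={}
        for n in SS:
            k=[mm for mm,pp in M[n] if np.linalg.norm(pp-p)<.03]
            if k:
                mm=k[0];ys,xs=np.nonzero(mm);x0,y0,x1,y1=xs.min()-8,ys.min()-8,xs.max()+9,ys.max()+9
                masks[n]=((x0,y0),np.kron(mm[y0:y1,x0:x1].astype(np.uint8),np.ones((8,8),np.uint8)))
        best=None
        for l in ([.065,.072,.08] if t[0]=="s" else [.034]):
            r=fit(p,[l]+siz[1:],masks)
            if best is None or r.fun<best[0].fun: best=(r,l)
        print(t,best[1],p,"fit",best[0].x[:2],np.degrees(best[0].x[2]),"cost",best[0].fun,list(masks))
```

```text
[[0.9039 0.3279]
 [0.923  0.0726]
 [0.6527 0.0524]
 [0.6321 0.3093]] [0.2561 0.2711 0.2578 0.2723]
chest [0.7779 0.1905 0.0741] 4.246764928306409
bar ends [[0.5796 0.2395]
 [0.5873 0.1043]] 0.1354724615345657 [0.5834 0.1719] in chest [-0.1953 -0.0042]
vblock1 0.034 [ 0.527  -0.1306] fit [ 0.5281 -0.1299] -14.873596591509228 cost 0.1819824806155642 ['top', 'side']
vblock1 0.034 [ 0.461  -0.0496] fit [ 0.4641 -0.0466] -39.04598309262843 cost 0.28790412727479353 ['top', 'side']
vblock1 0.034 [ 0.4281 -0.1452] fit [ 0.4301 -0.1443] 25.292283977133177 cost 0.2671644641484916 ['top', 'side']
vblock1 0.034 [ 0.5197 -0.2548] fit [ 0.5205 -0.2486] -22.132911395304617 cost 0.2110802505856152 ['top', 'side']
vblock1 0.034 [ 0.3408 -0.1231] fit [ 0.347 -0.117] -86.06069338693985 cost 0.3345070663929789 ['top', 'side']
strap1 0.08 [ 0.6086 -0.3569] fit [ 0.6092 -0.3595] 168.91167438449602 cost 0.1990806014271188 ['top', 'side']
```

Run:
```python
from h import *
plan([.52,.19,.23],[180,0,4.2])
s=snap("wrist");R=cv2.Rodrigues(s["rvec"])[0];o=get_obs()
print(Rt(o).T@(-R.T@s["tvec"]-o["tool_pos"]), Rt(o).T@R.T)
```

```text
tool [0.2096 0.6416 0.2265] [180.    -0.   -18.09] -> d [435.3 332.9  -3.4] a [  0.     0.   -22.29]
[ 7.81759717e-02  5.91190381e-05 -1.56791247e-01] [[-9.51436863e-06 -9.57942774e-01 -2.86959303e-01]
 [ 9.99998843e-01  4.27434397e-04 -1.46003996e-03]
 [ 1.52129101e-03 -2.86958985e-01  9.57941661e-01]]
```

```bash
python3 -m inch '[{"dx":55,"dy":42,"az":-4},{"dx":109,"dy":83,"az":-10},{"dx":163,"dy":125,"az":-16},{"dx":218,"dy":166,"az":-22},{"dx":272,"dy":208,"az":-22.3},{"dx":326,"dy":250,"az":-22.3},{"dx":381,"dy":291,"az":-22.3},{"dx":435,"dy":333,"az":-22.3,"fingers":0}]' && python3 -m inch '[{"fingers":0},{"fingers":0},{"fingers":0},{"fingers":0},{"fingers":0}]'
python3 - <<'E'
from h import *
s=snap("wrist","w1")
plan([.52,.19,.23],[180,0,4.2])
print(landmark_of("chest_drawer0_handle","wrist"))
for r in landmark_of("chest_drawer0_handle","wrist"): print(back(s,r["position"],.1))
E
```

```text
tool [0.2096 0.6416 0.2266] [-180.     -0.    -18.09] -> d [435.3 332.9  -3.4] a [  0.    -0.   -22.29]
[]$[0]: bad value
```

View pics/w1.png

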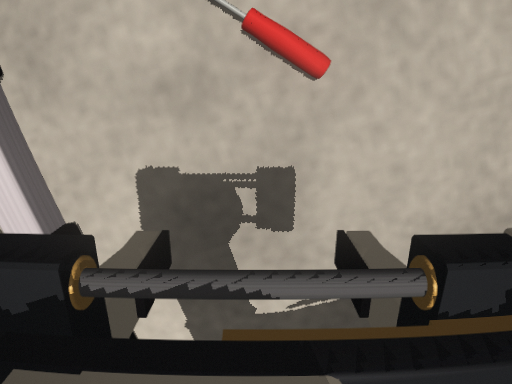

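The view hasn't changed because the call was refused. The rows probably need every field.

```bash
python3 -m inch '[{"ax":0,"ay":0,"az":-4,"dx":55,"dy":42,"dz":0,"fingers":87},{"ax":0,"ay":0,"az":-10,"dx":109,"dy":83,"dz":0,"fingers":80},{"ax":0,"ay":0,"az":-16,"dx":163,"dy":125,"dz":0,"fingers":60},{"ax":0,"ay":0,"az":-22,"dx":218,"dy":166,"dz":0,"fingers":40},{"ax":0,"ay":0,"az":-22.3,"dx":272,"dy":208,"dz":0,"fingers":20},{"ax":0,"ay":0,"az":-22.3,"dx":326,"dy":250,"dz":0,"fingers":0},{"ax":0,"ay":0,"az":-22.3,"dx":381,"dy":291,"dz":0,"fingers":0},{"ax":0,"ay":0,"az":-22.3,"dx":435,"dy":333,"dz":0,"fingers":0}]'
python3 - <<'E'
from h import *
s=snap("wrist","w2")
plan([.52,.19,.23],[180,0,4.2])
for r in landmark_of("chest_drawer0_handle","wrist"): print(r,back(s,r["position"],.1))
E
```

```text
clock: 2.9
tool_pos: [0.4937, 0.2278, 0.227]
orientation: [-180.0, -0.0, 4.2]
force: [1.8, 0.4, -0.2]
opening: 0.0258
tool [0.4961 0.2227 0.2268] [ 1.7991e+02 -2.0000e-02  4.0600e+00] -> d [21.5 34.3 -3.1] a [ 0.09 -0.02 -0.14]
{'position': [319.7, 79.0], 'score': 0.61} [[0.58803842 0.17938458 0.1       ]]
```

View pics/w2.png

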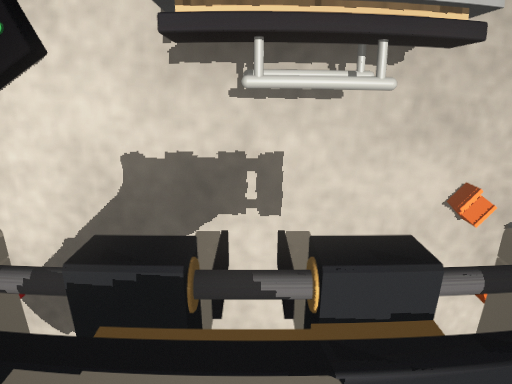

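The wrist view shows the bar from (246,82) to (394,84), with its posts at columns 259 and 383 and the drawer front at row ~40.

```bash
python3 -m inch '[{"ax":0,"ay":0,"az":0,"dx":21,"dy":34,"dz":0,"fingers":0},{"ax":0,"ay":0,"az":0,"dx":21,"dy":34,"dz":0,"fingers":0},{"ax":0,"ay":0,"az":0,"dx":21,"dy":34,"dz":0,"fingers":0}]'
python3 - <<'E'
from h import *
s=snap("wrist","w3")
for r in landmark_of("chest_drawer0_handle","wrist"): print(r,back(s,r["position"],.1))
I=s["image"][:,:,::-1][0:140,100:420]
cv2.imwrite("pics/w3c.png",cv2.resize(I,None,fx=2.5,fy=2.5,interpolation=cv2.INTER_CUBIC))
E
```

```text
clock: 3.38
tool_pos: [0.516, 0.1973, 0.2266]
orientation: [-180.0, 0.0, 4.2]
force: [0.1, -1.0, 0.8]
opening: 0.0007
{'position': [281.3, 104.8], 'score': 0.77} [[0.58684519 0.17856047 0.1       ]]
```

View pics/w3c.png

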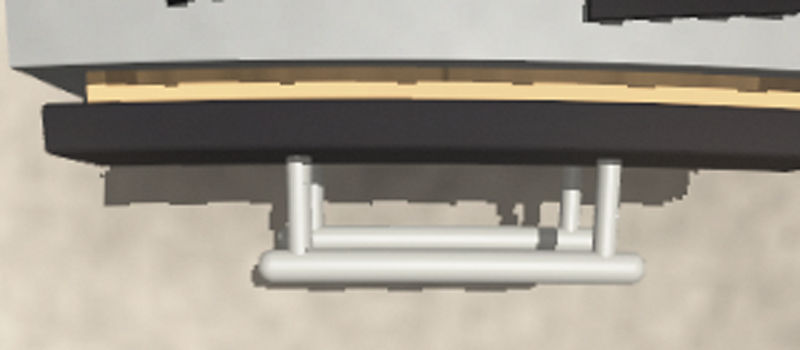

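Run:
```python
from h import *
s=snap("wrist")
B=back(s,np.array([[258,267],[643,267.]])/2.5+[100,0],.1);print(B,B.mean(0),np.linalg.norm(B[0]-B[1]))
# front top-front edge: black band's lower boundary
print(back(s,np.array([[299,160],[608,160.]])/2.5+[100,0],.1))
print(back(s,np.array([[60,105],[780,110.]])/2.5+[100,0],.123))
h=B.mean(0);a=np.radians(4.0);u=np.array([np.cos(a),np.sin(a)])
p=h[:2]+.0205*u;print(p,np.degrees(np.arctan2(B[1,0]-B[0,0],-(B[1,1]-B[0,1]))))
plan([*p,.15],[180,0,4.2])
```

```text
[[0.58026983 0.24429586 0.1       ]
 [0.59042307 0.11489563 0.1       ]] [0.58534645 0.17959575 0.1       ] 0.12979795401297983
[[0.61549192 0.23230926 0.1       ]
 [0.62361758 0.13153192 0.1       ]]
[[0.62559019 0.30265673 0.123     ]
 [0.64112098 0.08653308 0.123     ]]
[0.60579652 0.18102576] 4.48645401729515
tool [0.5158 0.1978 0.2266] [-179.99   -0.      4.27] -> d [88.5 23.5 76.6] a [-0.01 -0.    0.07]
```

```bash
python3 -m inch '[{"ax":0,"ay":0,"az":0,"dx":45,"dy":12,"dz":20,"fingers":0},{"ax":0,"ay":0,"az":0,"dx":88.5,"dy":23.5,"dz":50,"fingers":0},{"ax":0,"ay":0,"az":0,"dx":88.5,"dy":23.5,"dz":77,"fingers":0},{"ax":0,"ay":0,"az":0,"dx":88.5,"dy":23.5,"dz":77,"fingers":0},{"ax":0,"ay":0,"az":0,"dx":88.5,"dy":23.5,"dz":77,"fingers":0}]'
python3 - <<'E'
from h import *
s=snap("wrist","w4"); s=snap("side","s4")
plan([.6058,.181,.09],[180,0,4.4])
E
```

```text
clock: 4.15
tool_pos: [0.6063, 0.181, 0.1509]
orientation: [-180.0, -0.1, 4.3]
force: [0.5, 0.7, 1.5]
opening: 0.0001
tool [0.6066 0.1811 0.1516] [-1.7994e+02 -1.5000e-01  4.2700e+00] -> d [-0.9  0.1 61.6] a [-0.06 -0.15 -0.13]
```

View pics/w4.png

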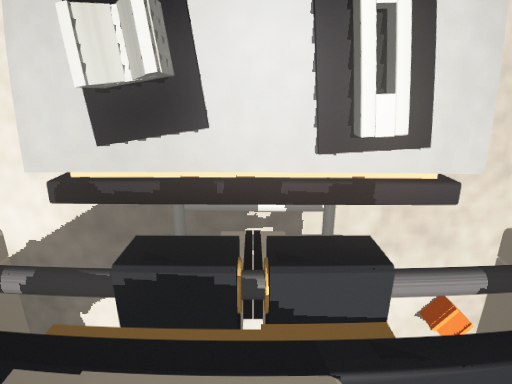

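View pics/s4.png

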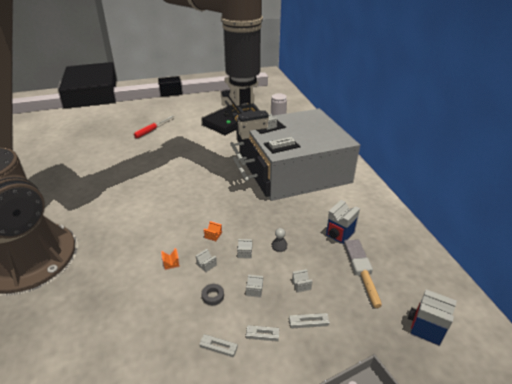

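The fingertips at (253,232) sit in front of the drawer front (row ~203) and over the gap behind the bar. I'll lower them now.

```bash
python3 -m inch '[{"ax":0,"ay":0,"az":0,"dx":-1,"dy":0,"dz":20,"fingers":0},{"ax":0,"ay":0,"az":0,"dx":-1,"dy":0,"dz":40,"fingers":0},{"ax":0,"ay":0,"az":0,"dx":-1,"dy":0,"dz":62,"fingers":0},{"ax":0,"ay":0,"az":0,"dx":-1,"dy":0,"dz":62,"fingers":0},{"ax":0,"ay":0,"az":0,"dx":-1,"dy":0,"dz":62,"fingers":0}]'
```

```text
clock: 4.88
tool_pos: [0.6059, 0.1806, 0.0893]
orientation: [-180.0, -0.1, 4.2]
force: [0.7, -0.2, 1.1]
opening: 0.0006
```

```bash
python3 -m inch '[{"ax":0,"ay":0,"az":0,"dx":-15,"dy":0,"dz":0,"fingers":0},{"ax":0,"ay":0,"az":0,"dx":-45,"dy":0,"dz":0,"fingers":0},{"ax":0,"ay":0,"az":0,"dx":-80,"dy":0,"dz":0,"fingers":0},{"ax":0,"ay":0,"az":0,"dx":-115,"dy":0,"dz":0,"fingers":0},{"ax":0,"ay":0,"az":0,"dx":-150,"dy":0,"dz":0,"fingers":0},{"ax":0,"ay":0,"az":0,"dx":-180,"dy":0,"dz":0,"fingers":0},{"ax":0,"ay":0,"az":0,"dx":-200,"dy":0,"dz":0,"fingers":0},{"ax":0,"ay":0,"az":0,"dx":-205,"dy":0,"dz":0,"fingers":0}]';python3 -m inch '[{"ax":0,"ay":0,"az":0,"dx":0,"dy":0,"dz":0,"fingers":0},{"ax":0,"ay":0,"az":0,"dx":0,"dy":0,"dz":0,"fingers":0}]'
python3 - <<'E'
from h import *
s=snap("top","t5")
plan([.606,.181,.09],[180,0,4.4])
E
```

```text
clock: 5.88
tool_pos: [0.4044, 0.1666, 0.0898]
orientation: [-179.8, -0.6, 4.4]
force: [41.9, -12.6, -25.5]
opening: 0.0004
clock: 6.12
tool_pos: [0.4047, 0.1666, 0.0897]
orientation: [-179.8, -0.5, 4.3]
force: [21.2, -5.2, -8.8]
opening: 0.0002
tool [0.4046 0.1666 0.0897] [-179.83   -0.49    4.34] -> d [201.9   0.9   1.4] a [-0.17 -0.49 -0.06]
```

View pics/t5.png

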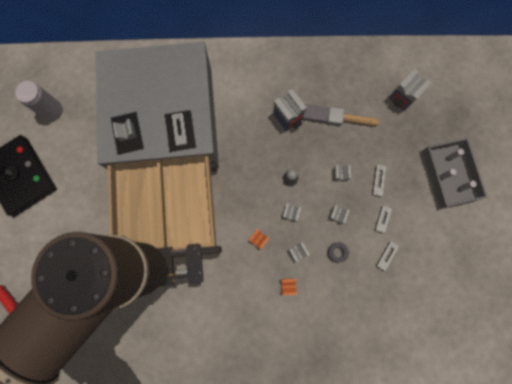

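```bash
python3 -m inch '[{"ax":0,"ay":0,"az":0,"dx":5,"dy":0,"dz":0,"fingers":0},{"ax":0,"ay":0,"az":0,"dx":6,"dy":0,"dz":-20,"fingers":0},{"ax":0,"ay":0,"az":0,"dx":6,"dy":0,"dz":-70,"fingers":0},{"ax":0,"ay":0,"az":0,"dx":6,"dy":0,"dz":-120,"fingers":0},{"ax":0,"ay":0,"az":0,"dx":6,"dy":-60,"dz":-130,"fingers":30},{"ax":0,"ay":0,"az":0,"dx":6,"dy":-60,"dz":-130,"fingers":64}]'
cat >> h.py <<'E'
import itertools
from scipy.optimize import minimize
def tf(q,L):
    a=q[2];return np.array(q[:2])+np.asarray(L)@np.array([[np.cos(a),np.sin(a)],[-np.sin(a),np.cos(a)]])
SZ={"v":[.034,.036,.03],"s":[.072,.024,.012]}
def locate(kind,guess,yaw,cams=("top","side"),z0=0,l=None,show=True):
    size=SZ[kind][:]; 
    if l: size[0]=l
    L,w,h=size;masks={};SS={}
    for n in cams:
        s=snapshot(n);SS[n]=s
        c=[]
        for r in trace("vblock1" if kind=="v" else "strap1",n):
            p=back(s,r["bbox"][:2],z0+h/2)[0][:2]
            c.append((np.linalg.norm(p-guess),p,r))
        c=[x for x in c if x[0]<.04]
        if not c: print(n,"not seen");continue
        d,p,r=min(c,key=lambda x:x[0]);print(n,"score",round(r["score"],2),"centre",np.round(p,4),"px",r["bbox"])
        m=r["mask"];ys,xs=np.nonzero(m);x0,y0,x1,y1=max(xs.min()-8,0),max(ys.min()-8,0),xs.max()+9,ys.max()+9
        masks[n]=((x0,y0),np.kron(m[y0:y1,x0:x1].astype(np.uint8),np.ones((8,8),np.uint8)));guess=p
    V=np.array(list(itertools.product([-L/2,L/2],[-w/2,w/2],[z0,z0+h])))
    def cost(q):
        W=np.c_[tf(q,V[:,:2]),V[:,2]];t=0
        for n,(o,big) in masks.items():
            uv=(proj(SS[n],W)+.5)*8-.5
            r=np.zeros(big.shape,np.uint8);cv2.fillConvexPoly(r,cv2.convexHull((uv-np.array(o)*8).astype(np.int32)),1)
            t+=1-(r&big).sum()/((r|big).sum()+1e-9)
        return t
    best=None
    for a in np.radians(yaw+np.array([-20,0,20])):
        g=np.array([*guess,a])
        r=minimize(cost,g,method="Nelder-Mead",options=dict(initial_simplex=g+np.array([[0,0,0],[.008,0,0],[0,.008,0],[0,0,.2]]),xatol=1e-4))
        if best is None or r.fun<best.fun:best=r
    q=best.x;print("FIT",kind,np.round(q[:2],4),"yaw",round(np.degrees(q[2]),1),"cost/view",round(best.fun/max(len(masks),1),3))
    return q[0],q[1],np.degrees(q[2])
E
python3 - <<'E'
from h import *
s=snap("top","t6")
for t in["left_bay","right_bay","chest_drawer0_handle"]:
  for r in landmark_of(t,"top"): print(t,r["score"],back(s,r["position"],.1 if "h" == t[6] else .078))
for b in [(.420,.02)]: pass
x,y,a=locate("v",np.array([.43,-.144]),25)
plan([x,y,.2],[180,0,a])
E
```

```text
clock: 6.92
tool_pos: [0.4023, 0.2281, 0.2195]
orientation: [-179.8, -0.1, 4.3]
force: [-0.5, -0.9, -1.1]
opening: 0.0151
left_bay 0.91 [[0.5543871 0.2302447 0.078    ]]
left_bay 0.63 [[0.73774136 0.13305102 0.078     ]]
right_bay 0.86 [[0.56965755 0.12251086 0.078     ]]
chest_drawer0_handle 0.86 [[0.39020696 0.16337084 0.078     ]]
top score 0.47 centre [ 0.429  -0.1497] px [300.7, 252.5, 17.6, 16.7]
side score 0.68 centre [ 0.4337 -0.1423] px [207.6, 259.9, 17.8, 21.7]
FIT v [ 0.4296 -0.1437] yaw 27.2 cost/view 0.101
tool [0.4022 0.2246 0.2174] [1.7998e+02 2.0000e-02 4.1600e+00] -> d [  0.6 369.4  17.5] a [ 1.000e-02  2.000e-02 -2.304e+01]
```

View pics/t6.png

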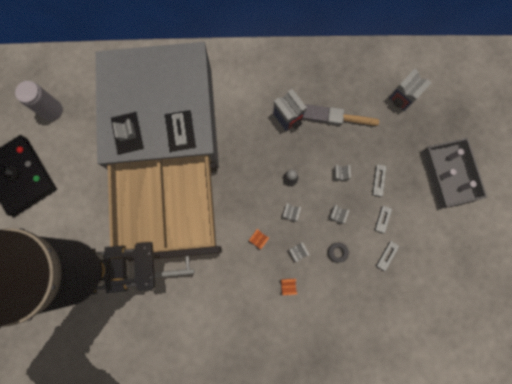

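```bash
python3 -m inch '[{"ax":0,"ay":0,"az":-3,"dx":0,"dy":50,"dz":0,"fingers":64},{"ax":0,"ay":0,"az":-8,"dx":0,"dy":110,"dz":0,"fingers":64},{"ax":0,"ay":0,"az":-14,"dx":0,"dy":170,"dz":10,"fingers":64},{"ax":0,"ay":0,"az":-20,"dx":0,"dy":230,"dz":20,"fingers":64},{"ax":0,"ay":0,"az":-23,"dx":0,"dy":290,"dz":40,"fingers":64},{"ax":0,"ay":0,"az":-23,"dx":0,"dy":340,"dz":60,"fingers":64},{"ax":0,"ay":0,"az":-23,"dx":0.6,"dy":369,"dz":90,"fingers":64},{"ax":0,"ay":0,"az":-23,"dx":0.6,"dy":369,"dz":120,"fingers":64}]';python3 - <<'E'
from h import *
s=snap("wrist","w7")
plan([.4296,-.1437,.004],[180,0,27.2])
for p in proj(s,[.4296,-.1437,.015]): print(p)
for r in landmark_of("vblock1","wrist"): print(r["score"],back(s,r["position"],.015))
E
```

```text
clock: 8.32
tool_pos: [0.4296, -0.1449, 0.0965]
orientation: [180.0, 0.0, 27.0]
force: [-0.3, 0.7, -0.2]
opening: 0.0639
tool [ 0.4271 -0.144   0.093 ] [-179.83    0.28   26.96] -> d [ 2.9  1.1 89. ] a [-0.17  0.28 -0.24]
[251.011372   199.69627449]
0.87 [[ 0.52986346 -0.1266318   0.015     ]]
0.79 [[ 0.46356357 -0.04610584  0.015     ]]
0.72 [[ 0.5185952  -0.24246196  0.015     ]]
0.58 [[ 0.43236471 -0.14194817  0.015     ]]
```

View pics/w7.png

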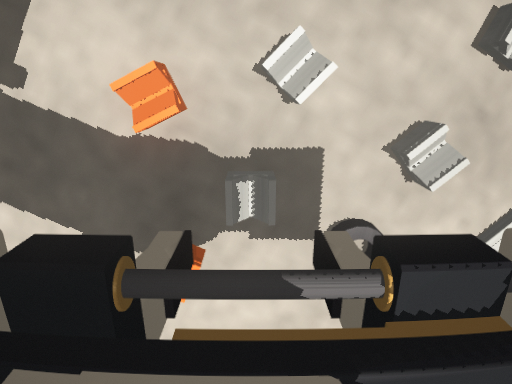

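The V-block at (251,200) is centred and aligned between the fingers. I'll go down and grip it.

```bash
python3 -m inch '[{"ax":0,"ay":0,"az":0,"dx":1.5,"dy":1,"dz":45,"fingers":64},{"ax":0,"ay":0,"az":0,"dx":1.5,"dy":1,"dz":80,"fingers":64},{"ax":0,"ay":0,"az":0,"dx":1.5,"dy":1,"dz":91,"fingers":64},{"ax":0,"ay":0,"az":0,"dx":1.5,"dy":1,"dz":91,"fingers":40},{"ax":0,"ay":0,"az":0,"dx":1.5,"dy":1,"dz":91,"fingers":20},{"ax":0,"ay":0,"az":0,"dx":1.5,"dy":1,"dz":91,"fingers":20},{"ax":0,"ay":0,"az":0,"dx":1.5,"dy":1,"dz":91,"fingers":20},{"ax":0,"ay":0,"az":0,"dx":1.5,"dy":1,"dz":51,"fingers":20}]'
python3 - <<'E'
from h import *
a=np.radians(4.3)
L=[.555,.233];R=[.564,.122]
for b,n in((L,"L"),(R,"R")):
  for x in(-.095,-.052,-.009,.034,-.075,.015): print(n,x,np.round(tf([*b,a],[[x,0]]),4))
plan([.464,.226,.19],[180,0,4.3])
E
```

```text
clock: 9.43
tool_pos: [0.4296, -0.1429, 0.0453]
orientation: [-179.9, 0.3, 27.2]
force: [1.0, -1.2, -1.7]
opening: 0.0359
L -0.095 [[0.4603 0.2259]]
L -0.052 [[0.5031 0.2291]]
L -0.009 [[0.546  0.2323]]
L 0.034 [[0.5889 0.2355]]
L -0.075 [[0.4802 0.2274]]
L 0.015 [[0.57   0.2341]]
R -0.095 [[0.4693 0.1149]]
R -0.052 [[0.5121 0.1181]]
R -0.009 [[0.555  0.1213]]
R 0.034 [[0.5979 0.1245]]
R -0.075 [[0.4892 0.1164]]
R 0.015 [[0.579  0.1231]]
tool [ 0.4296 -0.1429  0.0453] [-179.86    0.29   27.18] -> d [ 198.4 -312.8 -145. ] a [-0.08  0.32 22.88]
```

Run:
```python
from h import *
plan([.589,.2355,.18],[180,0,4.3])
```

```text
tool [ 0.4296 -0.1429  0.0453] [-179.86    0.29   27.18] -> d [ 314.  -264.1 -135.7] a [-0.08  0.32 22.88]
```

```bash
python3 -m inch '[{"ax":0,"ay":0,"az":0,"dx":0,"dy":0,"dz":-40,"fingers":20},{"ax":0,"ay":0,"az":4,"dx":30,"dy":-25,"dz":-85,"fingers":20},{"ax":0,"ay":0,"az":9,"dx":75,"dy":-63,"dz":-115,"fingers":20},{"ax":0,"ay":0,"az":14,"dx":120,"dy":-101,"dz":-136,"fingers":20},{"ax":0,"ay":0,"az":19,"dx":165,"dy":-139,"dz":-136,"fingers":20},{"ax":0,"ay":0,"az":23,"dx":210,"dy":-177,"dz":-136,"fingers":20},{"ax":0,"ay":0,"az":23,"dx":255,"dy":-215,"dz":-136,"fingers":20},{"ax":0,"ay":0,"az":23,"dx":314,"dy":-264,"dz":-136,"fingers":20}]'; python3 -m inch '[{"ax":0,"ay":0,"az":0,"dx":0,"dy":0,"dz":0,"fingers":20},{"ax":0,"ay":0,"az":0,"dx":0,"dy":0,"dz":0,"fingers":20}]'
python3 - <<'E'
from h import *
plan([.589,.2355,.086],[180,0,4.3])
snap("wrist","w8")
E
```

```text
clock: 10.42
tool_pos: [0.5847, 0.2241, 0.1827]
orientation: [-180.0, 0.0, 4.2]
force: [1.5, -0.0, -1.9]
opening: 0.0356
clock: 10.68
tool_pos: [0.5839, 0.2223, 0.1818]
orientation: [180.0, 0.1, 4.2]
force: [-1.1, -0.4, -1.4]
opening: 0.0356
tool [0.5839 0.2223 0.1818] [1.7996e+02 1.0000e-01 4.2300e+00] -> d [  6.2 -12.9  95.8] a [ 0.04  0.1  -0.07]
```

View pics/w8.png

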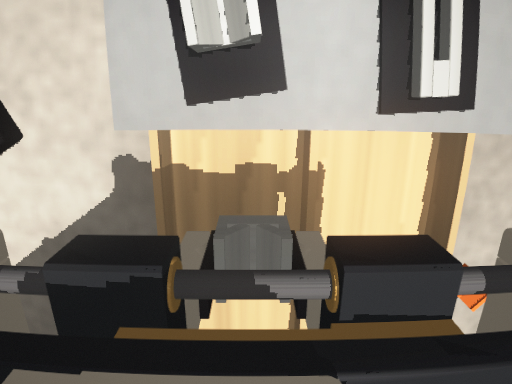

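```bash
python3 -m inch '[{"ax":0,"ay":0,"az":0,"dx":6,"dy":-13,"dz":20,"fingers":20},{"ax":0,"ay":0,"az":0,"dx":6,"dy":-13,"dz":60,"fingers":20},{"ax":0,"ay":0,"az":0,"dx":6,"dy":-13,"dz":95,"fingers":20},{"ax":0,"ay":0,"az":0,"dx":6,"dy":-13,"dz":96,"fingers":20},{"ax":0,"ay":0,"az":0,"dx":6,"dy":-13,"dz":96,"fingers":46},{"ax":0,"ay":0,"az":0,"dx":6,"dy":-13,"dz":96,"fingers":46},{"ax":0,"ay":0,"az":0,"dx":6,"dy":-13,"dz":60,"fingers":46},{"ax":0,"ay":0,"az":0,"dx":6,"dy":-13,"dz":0,"fingers":46}]'
python3 - <<'E'
from h import *
s=snap("top","t9");snap("wrist","w9")
x,y,a=locate("v",np.array([.528,-.130]),-15)
plan([x,y,.15],[180,0,a])
E
```

```text
clock: 11.72
tool_pos: [0.5888, 0.2351, 0.1825]
orientation: [179.9, 0.2, 4.2]
force: [1.2, 1.4, 0.5]
opening: 0.0459
top score 0.65 centre [ 0.5304 -0.1348] px [293.1, 211.7, 18.1, 18.5]
side score 0.67 centre [ 0.5296 -0.1384] px [246.1, 251.2, 21.9, 16.9]
FIT v [ 0.5279 -0.1299] yaw -15.3 cost/view 0.146
tool [0.5893 0.2356 0.1825] [-1.7998e+02  1.0000e-02  4.1900e+00] -> d [-88.  360.1  32.4] a [-0.02  0.02 19.48]
```

View pics/t9.png

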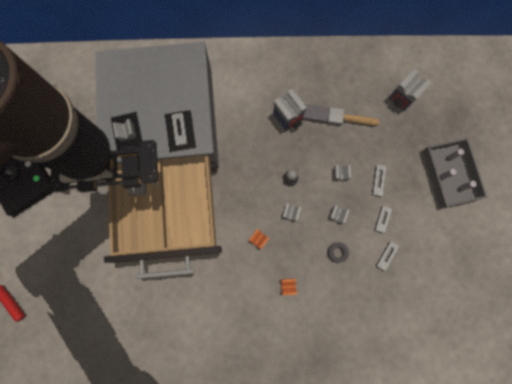

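View pics/w9.png

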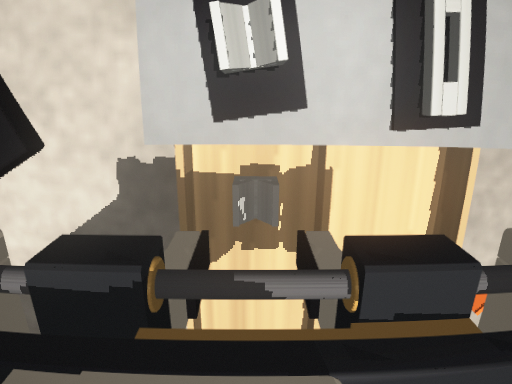

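V-block 1 lies in the left bay at (256,200) in the wrist view. Next is the block at (.528,-.130).

```bash
python3 -m inch '[{"ax":0,"ay":0,"az":3,"dx":-12,"dy":50,"dz":0,"fingers":64},{"ax":0,"ay":0,"az":8,"dx":-27,"dy":110,"dz":0,"fingers":64},{"ax":0,"ay":0,"az":13,"dx":-41,"dy":168,"dz":0,"fingers":64},{"ax":0,"ay":0,"az":19.4,"dx":-56,"dy":228,"dz":10,"fingers":64},{"ax":0,"ay":0,"az":19.4,"dx":-70,"dy":285,"dz":25,"fingers":64},{"ax":0,"ay":0,"az":19.4,"dx":-83,"dy":335,"dz":45,"fingers":64},{"ax":0,"ay":0,"az":19.4,"dx":-88,"dy":360,"dz":75,"fingers":64},{"ax":0,"ay":0,"az":19.4,"dx":-88,"dy":360,"dz":100,"fingers":64}]';python3 - <<'E'
from h import *
s=snap("wrist","w10")
plan([.5279,-.1299,.004],[180,0,-15.3])
for r in landmark_of("vblock1","wrist"): print(r["score"],back(s,r["position"],.015))
E
```

```text
clock: 13.02
tool_pos: [0.5267, -0.1316, 0.0805]
orientation: [180.0, 0.1, -15.4]
force: [0.9, 1.0, -0.4]
opening: 0.0641
tool [ 0.525  -0.1308  0.0774] [179.91   0.39 -15.37] -> d [ 3.1 -1.8 73.4] a [ 0.09  0.39 -0.07]
0.97 [[ 0.52315841 -0.24487093  0.015     ]]
0.93 [[ 0.46215687 -0.04592397  0.015     ]]
0.77 [[ 0.53083529 -0.12992389  0.015     ]]
0.7 [[ 0.62942818 -0.26049468  0.015     ]]
```

View pics/w10.png

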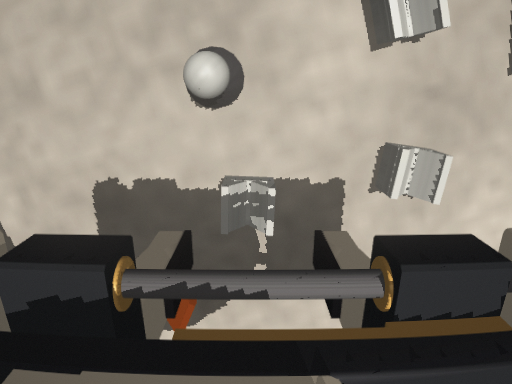

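The block at (248,205) is centred between the fingers, and the ball at (208,75) is clear.

```bash
python3 -m inch '[{"ax":0,"ay":0,"az":0,"dx":2,"dy":-1,"dz":40,"fingers":64},{"ax":0,"ay":0,"az":0,"dx":2,"dy":-1,"dz":70,"fingers":64},{"ax":0,"ay":0,"az":0,"dx":2,"dy":-1,"dz":75,"fingers":64},{"ax":0,"ay":0,"az":0,"dx":2,"dy":-1,"dz":75,"fingers":40},{"ax":0,"ay":0,"az":0,"dx":2,"dy":-1,"dz":75,"fingers":20},{"ax":0,"ay":0,"az":0,"dx":2,"dy":-1,"dz":75,"fingers":20},{"ax":0,"ay":0,"az":0,"dx":2,"dy":-1,"dz":75,"fingers":20},{"ax":0,"ay":0,"az":0,"dx":2,"dy":-1,"dz":35,"fingers":20}]'
python3 - <<'E'
from h import *
plan([.546,.2323,.18],[180,0,4.3])
E
```

```text
clock: 14.12
tool_pos: [0.5279, -0.1292, 0.0455]
orientation: [179.9, 0.4, -15.2]
force: [0.8, -0.5, -2.7]
opening: 0.0359
tool [ 0.5279 -0.1292  0.0455] [179.9    0.36 -15.24] -> d [ -78.5 -353.3 -134.6] a [  0.04   0.37 -19.54]
```

```bash
python3 -m inch '[{"ax":0,"ay":0,"az":0,"dx":0,"dy":0,"dz":-45,"fingers":20},{"ax":0,"ay":0,"az":-5,"dx":-8,"dy":-35,"dz":-90,"fingers":20},{"ax":0,"ay":0,"az":-10,"dx":-20,"dy":-90,"dz":-115,"fingers":20},{"ax":0,"ay":0,"az":-15,"dx":-32,"dy":-145,"dz":-130,"fingers":20},{"ax":0,"ay":0,"az":-19.5,"dx":-44,"dy":-200,"dz":-135,"fingers":20},{"ax":0,"ay":0,"az":-19.5,"dx":-57,"dy":-257,"dz":-135,"fingers":20},{"ax":0,"ay":0,"az":-19.5,"dx":-69,"dy":-312,"dz":-135,"fingers":20},{"ax":0,"ay":0,"az":-19.5,"dx":-78.5,"dy":-353,"dz":-135,"fingers":20}]'
python3 - <<'E'
from h import *
plan([.546,.2323,.086],[180,0,4.3])
E
```

```text
clock: 15.12
tool_pos: [0.5467, 0.2342, 0.1822]
orientation: [-180.0, 0.0, 4.4]
force: [-0.0, 0.3, -1.9]
opening: 0.0359
tool [0.5467 0.2342 0.1822] [-1.80e+02  4.00e-02  4.36e+00] -> d [-0.7  1.8 96.2] a [-0.    0.04  0.06]
```

```bash
python3 -m inch '[{"ax":0,"ay":0,"az":0,"dx":0,"dy":0,"dz":40,"fingers":20},{"ax":0,"ay":0,"az":0,"dx":0,"dy":0,"dz":80,"fingers":20},{"ax":0,"ay":0,"az":0,"dx":0,"dy":0,"dz":96,"fingers":20},{"ax":0,"ay":0,"az":0,"dx":0,"dy":0,"dz":96,"fingers":20},{"ax":0,"ay":0,"az":0,"dx":0,"dy":0,"dz":96,"fingers":46},{"ax":0,"ay":0,"az":0,"dx":0,"dy":0,"dz":96,"fingers":46},{"ax":0,"ay":0,"az":0,"dx":0,"dy":0,"dz":60,"fingers":46},{"ax":0,"ay":0,"az":0,"dx":0,"dy":0,"dz":0,"fingers":46}]'
python3 - <<'E'
from h import *
snap("wrist","w11")
x,y,a=locate("v",np.array([.5205,-.2486]),-22)
plan([x,y,.15],[180,0,a])
E
```

```text
clock: 16.12
tool_pos: [0.5464, 0.2313, 0.1823]
orientation: [179.9, 0.2, 4.3]
force: [2.1, 0.7, 0.6]
opening: 0.0458
top score 0.5 centre [ 0.5199 -0.2581] px [342.4, 214.8, 17.8, 20.3]
side score 0.92 centre [ 0.5171 -0.2481] px [252.8, 286.4, 17.1, 27.6]
FIT v [ 0.5202 -0.2489] yaw -22.0 cost/view 0.097
tool [0.5473 0.2321 0.1833] [-1.7992e+02 -7.0000e-02  4.2900e+00] -> d [-63.1 477.7  32.6] a [-0.09 -0.05 26.33]
```

View pics/w11.png

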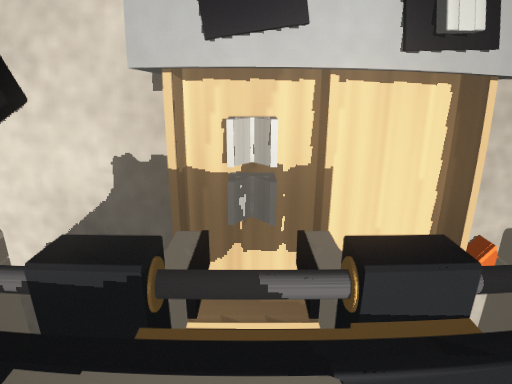

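Both blocks stand in the left bay at (252,141) and (252,198). Next is the block at (.520,-.249).

```bash
python3 -m inch '[{"ax":0,"ay":0,"az":3,"dx":-8,"dy":60,"dz":0,"fingers":64},{"ax":0,"ay":0,"az":8,"dx":-16,"dy":120,"dz":0,"fingers":64},{"ax":0,"ay":0,"az":13,"dx":-24,"dy":180,"dz":0,"fingers":64},{"ax":0,"ay":0,"az":19,"dx":-32,"dy":240,"dz":0,"fingers":64},{"ax":0,"ay":0,"az":24,"dx":-40,"dy":300,"dz":10,"fingers":64},{"ax":0,"ay":0,"az":26.3,"dx":-48,"dy":360,"dz":20,"fingers":64},{"ax":0,"ay":0,"az":26.3,"dx":-56,"dy":420,"dz":33,"fingers":64},{"ax":0,"ay":0,"az":26.3,"dx":-63,"dy":478,"dz":50,"fingers":64}]';python3 -m inch '[{"ax":0,"ay":0,"az":0,"dx":0,"dy":0,"dz":25,"fingers":64},{"ax":0,"ay":0,"az":0,"dx":0,"dy":0,"dz":50,"fingers":64},{"ax":0,"ay":0,"az":0,"dx":0,"dy":0,"dz":50,"fingers":64}]';python3 - <<'E'
from h import *
s=snap("wrist","w12")
plan([.5202,-.2489,.004],[180,0,-22])
for r in landmark_of("vblock1","wrist"): print(r["score"],back(s,r["position"],.015))
E
```

```text
clock: 17.38
tool_pos: [0.5197, -0.2512, 0.1314]
orientation: [180.0, 0.0, -22.0]
force: [2.1, 0.4, -0.3]
opening: 0.0639
clock: 17.75
tool_pos: [0.5181, -0.2492, 0.0798]
orientation: [179.9, 0.3, -22.0]
force: [-0.2, 0.1, 0.4]
opening: 0.0639
tool [ 0.5194 -0.2493  0.0814] [179.94   0.18 -22.  ] -> d [ 0.9 -0.8 77.4] a [0.06 0.18 0.  ]
0.81 [[ 0.62927781 -0.26302016  0.015     ]]
0.65 [[ 0.52365217 -0.24639406  0.015     ]]
```

View pics/w12.png

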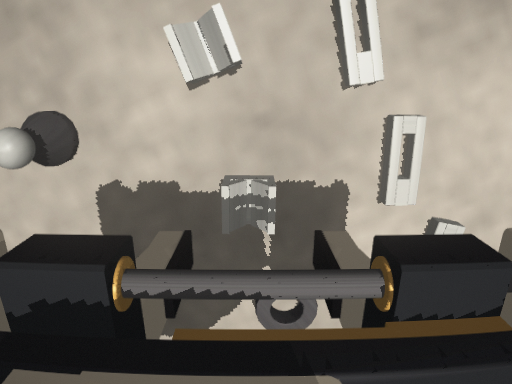

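The block at (248,205) is centred again, and the ring at (287,308) is well behind the fingers. I'll grip it.

```bash
python3 -m inch '[{"ax":0,"ay":0,"az":0,"dx":1,"dy":-1,"dz":40,"fingers":64},{"ax":0,"ay":0,"az":0,"dx":1,"dy":-1,"dz":70,"fingers":64},{"ax":0,"ay":0,"az":0,"dx":1,"dy":-1,"dz":77,"fingers":64},{"ax":0,"ay":0,"az":0,"dx":1,"dy":-1,"dz":77,"fingers":40},{"ax":0,"ay":0,"az":0,"dx":1,"dy":-1,"dz":77,"fingers":20},{"ax":0,"ay":0,"az":0,"dx":1,"dy":-1,"dz":77,"fingers":20},{"ax":0,"ay":0,"az":0,"dx":1,"dy":-1,"dz":77,"fingers":20},{"ax":0,"ay":0,"az":0,"dx":1,"dy":-1,"dz":37,"fingers":20}]'
python3 - <<'E'
from h import *
plan([.5031,.2291,.18],[180,0,4.3])
E
```

```text
clock: 18.85
tool_pos: [0.5191, -0.2482, 0.0434]
orientation: [179.9, 0.4, -22.0]
force: [0.4, -0.1, -1.9]
opening: 0.0356
tool [ 0.5191 -0.2482  0.0434] [179.94   0.37 -22.04] -> d [-194.8 -436.3 -135.9] a [-2.000e-02  3.800e-01 -2.634e+01]
```

```bash
python3 -m inch '[{"ax":0,"ay":0,"az":0,"dx":0,"dy":0,"dz":-50,"fingers":20},{"ax":0,"ay":0,"az":-6,"dx":-16,"dy":-36,"dz":-90,"fingers":20},{"ax":0,"ay":0,"az":-12,"dx":-39,"dy":-87,"dz":-112,"fingers":20},{"ax":0,"ay":0,"az":-18,"dx":-63,"dy":-141,"dz":-125,"fingers":20},{"ax":0,"ay":0,"az":-24,"dx":-87,"dy":-195,"dz":-134,"fingers":20},{"ax":0,"ay":0,"az":-26.3,"dx":-111,"dy":-249,"dz":-136,"fingers":20},{"ax":0,"ay":0,"az":-26.3,"dx":-136,"dy":-304,"dz":-136,"fingers":20},{"ax":0,"ay":0,"az":-26.3,"dx":-160,"dy":-358,"dz":-136,"fingers":20}]'
python3 - <<'E'
from h import *
plan([.5031,.2291,.18],[180,0,4.3])
E
```

```text
clock: 19.85
tool_pos: [0.5066, 0.1449, 0.1816]
orientation: [-180.0, 0.0, 4.3]
force: [1.4, 0.7, -2.7]
opening: 0.0358
tool [0.5066 0.1449 0.1816] [-1.7998e+02  1.0000e-02  4.3100e+00] -> d [  2.8 -84.2   1.7] a [-0.02  0.01  0.01]
```

```bash
python3 -m inch '[{"ax":0,"ay":0,"az":0,"dx":2,"dy":-45,"dz":0,"fingers":20},{"ax":0,"ay":0,"az":0,"dx":2.8,"dy":-84,"dz":2,"fingers":20},{"ax":0,"ay":0,"az":0,"dx":2.8,"dy":-84,"dz":50,"fingers":20},{"ax":0,"ay":0,"az":0,"dx":2.8,"dy":-84,"dz":95,"fingers":20},{"ax":0,"ay":0,"az":0,"dx":2.8,"dy":-84,"dz":95,"fingers":20},{"ax":0,"ay":0,"az":0,"dx":2.8,"dy":-84,"dz":95,"fingers":46},{"ax":0,"ay":0,"az":0,"dx":2.8,"dy":-84,"dz":95,"fingers":46},{"ax":0,"ay":0,"az":0,"dx":2.8,"dy":-84,"dz":50,"fingers":46}]'; python3 -m inch '[{"ax":0,"ay":0,"az":0,"dx":0,"dy":0,"dz":-50,"fingers":46},{"ax":0,"ay":0,"az":0,"dx":0,"dy":0,"dz":-50,"fingers":46}]'
python3 - <<'E'
from h import *
snap("wrist","w13")
x,y,a=locate("v",np.array([.625,-.260]),-3)
plan([x,y,.15],[180,0,a])
E
```

```text
clock: 20.85
tool_pos: [0.5028, 0.226, 0.131]
orientation: [179.9, 0.2, 4.3]
force: [0.8, 1.2, 0.7]
opening: 0.0456
clock: 21.1
tool_pos: [0.5067, 0.2288, 0.1879]
orientation: [-179.7, -0.5, 4.3]
force: [-0.2, -1.0, -1.2]
opening: 0.0464
top score 0.56 centre [ 0.6225 -0.2707] px [344.9, 174.7, 18.8, 13.7]
side score 0.62 centre [ 0.6244 -0.2619] px [300.2, 281.1, 13.7, 27.6]
FIT v [ 0.6257 -0.2611] yaw -3.7 cost/view 0.099
tool [0.5036 0.2267 0.1812] [1.7998e+02 4.0000e-02 4.2900e+00] -> d [ 85.3 495.6  31.3] a [0.02 0.04 8.01]
```

View pics/w13.png

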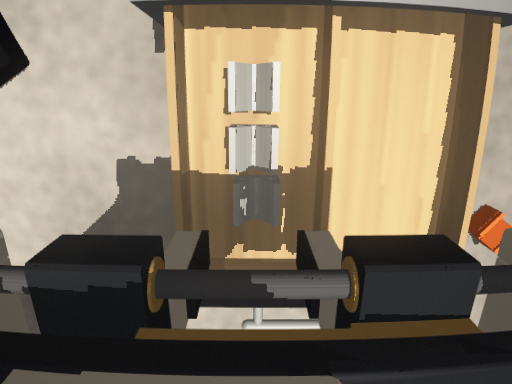

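Three blocks now stand in line in the left bay at (253,88), (253,149) and (257,200). Last is the block at (.626,-.261).

```bash
python3 -m inch '[{"ax":0,"ay":0,"az":2,"dx":10,"dy":60,"dz":0,"fingers":64},{"ax":0,"ay":0,"az":4,"dx":20,"dy":120,"dz":0,"fingers":64},{"ax":0,"ay":0,"az":6,"dx":31,"dy":180,"dz":0,"fingers":64},{"ax":0,"ay":0,"az":8,"dx":41,"dy":240,"dz":0,"fingers":64},{"ax":0,"ay":0,"az":8,"dx":51,"dy":300,"dz":0,"fingers":64},{"ax":0,"ay":0,"az":8,"dx":62,"dy":360,"dz":10,"fingers":64},{"ax":0,"ay":0,"az":8,"dx":72,"dy":420,"dz":20,"fingers":64},{"ax":0,"ay":0,"az":8,"dx":82,"dy":476,"dz":31,"fingers":64}]';python3 -m inch '[{"ax":0,"ay":0,"az":0,"dx":6,"dy":19,"dz":20,"fingers":64},{"ax":0,"ay":0,"az":0,"dx":6,"dy":19,"dz":70,"fingers":64},{"ax":0,"ay":0,"az":0,"dx":6,"dy":19,"dz":70,"fingers":64}]';python3 - <<'E'
from h import *
s=snap("wrist","w14")
plan([.6257,-.2611,.004],[180,0,-3.7])
for r in landmark_of("vblock1","wrist"): print(r["score"],back(s,r["position"],.015))
E
```

```text
clock: 22.35
tool_pos: [0.6213, -0.2436, 0.1491]
orientation: [180.0, 0.1, -3.7]
force: [0.7, 0.6, -0.1]
opening: 0.0642
clock: 22.72
tool_pos: [0.6225, -0.26, 0.0754]
orientation: [-179.9, 0.6, -3.8]
force: [-1.0, -0.4, 0.5]
opening: 0.064
tool [ 0.6246 -0.2603  0.0785] [-179.99    0.3    -3.67] -> d [ 1.5  0.8 74.5] a [-0.01  0.3   0.03]
0.77 [[ 0.63214432 -0.26343927  0.015     ]]
```

View pics/w14.png

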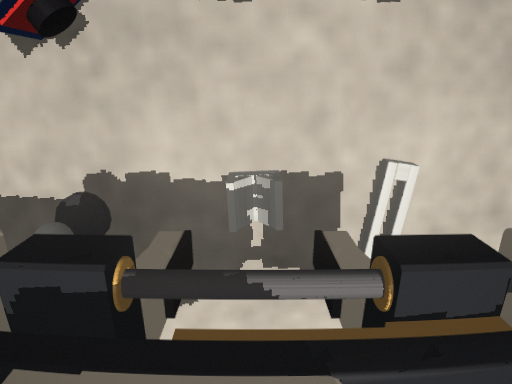

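```bash
python3 -m inch '[{"ax":0,"ay":0,"az":0,"dx":2,"dy":1,"dz":40,"fingers":64},{"ax":0,"ay":0,"az":0,"dx":2,"dy":1,"dz":68,"fingers":64},{"ax":0,"ay":0,"az":0,"dx":2,"dy":1,"dz":75,"fingers":64},{"ax":0,"ay":0,"az":0,"dx":2,"dy":1,"dz":75,"fingers":40},{"ax":0,"ay":0,"az":0,"dx":2,"dy":1,"dz":75,"fingers":20},{"ax":0,"ay":0,"az":0,"dx":2,"dy":1,"dz":75,"fingers":20},{"ax":0,"ay":0,"az":0,"dx":2,"dy":1,"dz":75,"fingers":20},{"ax":0,"ay":0,"az":0,"dx":2,"dy":1,"dz":35,"fingers":20}]'
python3 - <<'E'
from h import *
plan([.4603,.2259,.18],[180,0,4.3])
E
```

```text
clock: 23.82
tool_pos: [0.6251, -0.2612, 0.0424]
orientation: [-179.9, 0.4, -3.7]
force: [0.4, 0.8, -3.1]
opening: 0.0365
tool [ 0.6251 -0.2612  0.0424] [-179.92    0.42   -3.75] -> d [-197.3 -475.5 -135.5] a [-0.11  0.41 -8.05]
```

```bash
python3 -m inch '[{"ax":0,"ay":0,"az":0,"dx":0,"dy":0,"dz":-55,"fingers":20},{"ax":0,"ay":0,"az":0,"dx":-10,"dy":-25,"dz":-105,"fingers":20},{"ax":0,"ay":0,"az":-3,"dx":-30,"dy":-73,"dz":-130,"fingers":20},{"ax":0,"ay":0,"az":-6,"dx":-53,"dy":-129,"dz":-136,"fingers":20},{"ax":0,"ay":0,"az":-8,"dx":-76,"dy":-184,"dz":-136,"fingers":20},{"ax":0,"ay":0,"az":-8,"dx":-99,"dy":-239,"dz":-136,"fingers":20},{"ax":0,"ay":0,"az":-8,"dx":-122,"dy":-294,"dz":-136,"fingers":20},{"ax":0,"ay":0,"az":-8,"dx":-145,"dy":-349,"dz":-136,"fingers":20}]'
python3 - <<'E'
from h import *
plan([.4603,.2259,.18],[180,0,4.3])
E
```

```text
clock: 24.82
tool_pos: [0.5046, 0.0972, 0.1814]
orientation: [-180.0, 0.0, 4.3]
force: [1.3, 1.3, -2.5]
opening: 0.0361
tool [0.5046 0.0972 0.1814] [-1.7999e+02  3.0000e-02  4.2800e+00] -> d [ -34.5 -131.7    1.4] a [-0.01  0.03 -0.02]
```

```bash
python3 -m inch '[{"ax":0,"ay":0,"az":0,"dx":-12,"dy":-50,"dz":0,"fingers":20},{"ax":0,"ay":0,"az":0,"dx":-26,"dy":-100,"dz":0,"fingers":20},{"ax":0,"ay":0,"az":0,"dx":-34.5,"dy":-132,"dz":2,"fingers":20},{"ax":0,"ay":0,"az":0,"dx":-34.5,"dy":-132,"dz":50,"fingers":20},{"ax":0,"ay":0,"az":0,"dx":-34.5,"dy":-132,"dz":95,"fingers":20},{"ax":0,"ay":0,"az":0,"dx":-34.5,"dy":-132,"dz":95,"fingers":20},{"ax":0,"ay":0,"az":0,"dx":-34.5,"dy":-132,"dz":95,"fingers":46},{"ax":0,"ay":0,"az":0,"dx":-34.5,"dy":-132,"dz":95,"fingers":46}]'; python3 -m inch '[{"ax":0,"ay":0,"az":0,"dx":0,"dy":0,"dz":-45,"fingers":46},{"ax":0,"ay":0,"az":0,"dx":0,"dy":0,"dz":-95,"fingers":46},{"ax":0,"ay":0,"az":0,"dx":0,"dy":0,"dz":-95,"fingers":46}]'
python3 - <<'E'
from h import *
snap("wrist","w15");snap("top","t15")
for l in(.072,.08):
  x,y,a=locate("s",np.array([.609,-.3595]),-11,l=l)
plan([x,y,.15],[180,0,a])
for l in(.065,.072):x,y,a=locate("s",np.array([.507,-.362]),-20,l=l)
for l in(.072,.08):x,y,a=locate("s",np.array([.415,-.366]),-32,l=l)
E
```

```text
clock: 25.82
tool_pos: [0.4624, 0.2252, 0.0881]
orientation: [-179.9, -0.1, 4.3]
force: [0.6, 0.2, 0.1]
opening: 0.0448
clock: 26.2
tool_pos: [0.464, 0.2264, 0.1871]
orientation: [-179.7, -0.5, 4.3]
force: [-0.6, 0.5, -1.5]
opening: 0.046
top score 0.53 centre [ 0.6027 -0.3585] px [378.4, 182.3, 13.6, 33.4]
side score 0.73 centre [ 0.6128 -0.3579] px [310.8, 319.5, 38.1, 17.0]
FIT s [ 0.6077 -0.3592] yaw -12.2 cost/view 0.227
top score 0.51 centre [ 0.6067 -0.3562] px [377.4, 180.8, 11.8, 32.8]
side score 0.64 centre [ 0.6127 -0.3571] px [310.6, 319.2, 37.5, 13.9]
FIT s [ 0.6077 -0.3591] yaw -12.0 cost/view 0.159
tool [0.4615 0.2246 0.181 ] [1.7996e+02 5.0000e-02 4.3100e+00] -> d [102.  593.   31.4] a [ 0.05  0.04 16.28]
top score 0.74 centre [ 0.5018 -0.3706] px [386.1, 221.3, 15.7, 24.3]
side score 0.74 centre [ 0.503  -0.3644] px [261.1, 334.6, 31.1, 13.9]
FIT s [ 0.5058 -0.3615] yaw -22.1 cost/view 0.121
top score 0.58 centre [ 0.5034 -0.3645] px [383.7, 220.7, 17.4, 23.5]
side score 0.58 centre [ 0.5083 -0.3606] px [263.1, 332.4, 32.9, 15.2]
FIT s [ 0.5059 -0.3613] yaw -21.4 cost/view 0.171
top score 0.57 centre [ 0.4166 -0.363 ] px [385.7, 255.4, 24.8, 30.5]
side score 0.78 centre [ 0.417  -0.3662] px [219.3, 345.5, 45.4, 24.0]
FIT s [ 0.4159 -0.366 ] yaw -33.3 cost/view 0.109
top score 0.55 centre [ 0.4081 -0.3669] px [387.5, 258.8, 22.6, 27.0]
side score 0.65 centre [ 0.4156 -0.3671] px [218.7, 346.1, 40.6, 24.0]
FIT s [ 0.4149 -0.3649] yaw -33.9 cost/view 0.197
```

View pics/w15.png

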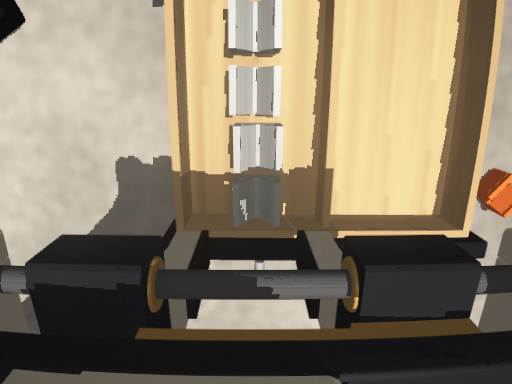

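View pics/t15.png

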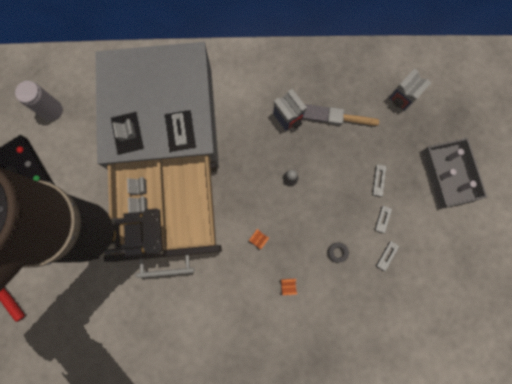

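All four V-blocks are in the left bay at columns ~255, rows 20–200 in the wrist view. Now the straps. The first is the 80 mm one at (.608,-.359), yaw -12.

```bash
python3 -m inch '[{"ax":0,"ay":0,"az":2,"dx":10,"dy":60,"dz":0,"fingers":50},{"ax":0,"ay":0,"az":4,"dx":20,"dy":120,"dz":0,"fingers":50},{"ax":0,"ay":0,"az":6,"dx":31,"dy":180,"dz":0,"fingers":50},{"ax":0,"ay":0,"az":8,"dx":41,"dy":240,"dz":0,"fingers":50},{"ax":0,"ay":0,"az":10,"dx":51,"dy":300,"dz":0,"fingers":50},{"ax":0,"ay":0,"az":12,"dx":62,"dy":360,"dz":0,"fingers":50},{"ax":0,"ay":0,"az":14,"dx":72,"dy":420,"dz":0,"fingers":50},{"ax":0,"ay":0,"az":16.3,"dx":82,"dy":476,"dz":10,"fingers":50}]';python3 - <<'E'
from h import *
plan([.6077,-.3591,.08],[180,0,-12])
E
```

```text
clock: 28.5
tool_pos: [0.58, -0.2461, 0.1723]
orientation: [180.0, -0.1, -12.1]
force: [1.4, 2.3, 0.2]
opening: 0.0498
tool [ 0.58   -0.2461  0.1723] [ 1.800e+02 -1.100e-01 -1.207e+01] -> d [ 50.5 104.7  92.4] a [ 0.   -0.11 -0.07]
```

```bash
python3 -m inch '[{"ax":0,"ay":0,"az":0,"dx":22,"dy":45,"dz":10,"fingers":50},{"ax":0,"ay":0,"az":0,"dx":44,"dy":90,"dz":30,"fingers":50},{"ax":0,"ay":0,"az":0,"dx":50.5,"dy":105,"dz":70,"fingers":50},{"ax":0,"ay":0,"az":0,"dx":50.5,"dy":105,"dz":92,"fingers":50},{"ax":0,"ay":0,"az":0,"dx":50.5,"dy":105,"dz":92,"fingers":50}]';python3 - <<'E'
from h import *
s=snap("wrist","w16")
plan([.6077,-.3591,.003],[180,0,-12])
for r in landmark_of("strap1","wrist"): print(r["score"],back(s,r["position"],.006))
E
```

```text
clock: 29.12
tool_pos: [0.6052, -0.3568, 0.077]
orientation: [-180.0, 0.3, -12.0]
force: [-0.0, 0.1, 0.7]
opening: 0.0499
tool [ 0.6063 -0.357   0.079 ] [ 1.7999e+02  1.0000e-01 -1.2000e+01] -> d [ 1.9  1.7 76. ] a [0.01 0.1  0.01]
0.58 [[ 0.50730651 -0.36083707  0.006     ]]
```

View pics/w16.png

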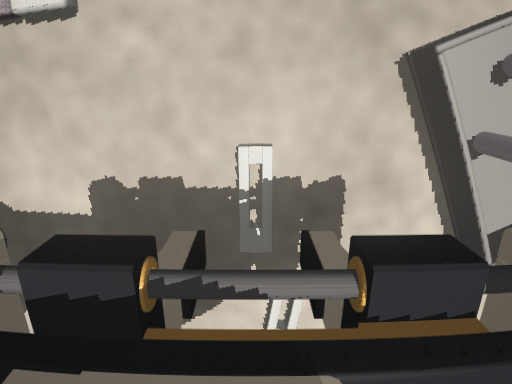

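The strap is centred between the fingers at (255,198). The tray's edge on the right (column ~410+) stays outside the gripper.

```bash
python3 - <<'E'
from h import *
s=snap("top");print(back(s,[[427,152],[443,209]],.03))
E
python3 -m inch '[{"ax":0,"ay":0,"az":0,"dx":2,"dy":2,"dz":40,"fingers":50},{"ax":0,"ay":0,"az":0,"dx":2,"dy":2,"dz":68,"fingers":50},{"ax":0,"ay":0,"az":0,"dx":2,"dy":2,"dz":76,"fingers":50},{"ax":0,"ay":0,"az":0,"dx":2,"dy":2,"dz":76,"fingers":30},{"ax":0,"ay":0,"az":0,"dx":2,"dy":2,"dz":76,"fingers":10},{"ax":0,"ay":0,"az":0,"dx":2,"dy":2,"dz":76,"fingers":10},{"ax":0,"ay":0,"az":0,"dx":2,"dy":2,"dz":76,"fingers":10},{"ax":0,"ay":0,"az":0,"dx":2,"dy":2,"dz":36,"fingers":10}]'
python3 - <<'E'
from h import *
plan([.579,.1231,.18],[180,0,4.3])
E
```

```text
[[ 0.67438415 -0.4822897   0.03      ]
 [ 0.52679834 -0.50839024  0.03      ]]
clock: 30.28
tool_pos: [0.6057, -0.3583, 0.0407]
orientation: [-179.9, 0.4, -12.0]
force: [0.2, -0.4, -0.5]
opening: 0.0234
tool [ 0.6057 -0.3583  0.0407] [-179.93    0.38  -12.04] -> d [-127.4 -465.5 -137.9] a [ -0.12   0.37 -16.34]
```

Gripped (opening 23.4 mm). The way back passes over the ball, so I'll go up first.

```bash
python3 -m inch '[{"ax":0,"ay":0,"az":0,"dx":0,"dy":0,"dz":-60,"fingers":10},{"ax":0,"ay":0,"az":0,"dx":0,"dy":0,"dz":-115,"fingers":10},{"ax":0,"ay":0,"az":-2,"dx":-13,"dy":-47,"dz":-138,"fingers":10},{"ax":0,"ay":0,"az":-5,"dx":-28,"dy":-104,"dz":-138,"fingers":10},{"ax":0,"ay":0,"az":-8,"dx":-44,"dy":-162,"dz":-138,"fingers":10},{"ax":0,"ay":0,"az":-11,"dx":-60,"dy":-220,"dz":-138,"fingers":10},{"ax":0,"ay":0,"az":-14,"dx":-76,"dy":-278,"dz":-138,"fingers":10},{"ax":0,"ay":0,"az":-16.4,"dx":-92,"dy":-336,"dz":-138,"fingers":10}]'
python3 - <<'E'
from h import *
plan([.579,.1231,.18],[180,0,4.3])
E
```

```text
clock: 31.28
tool_pos: [0.5875, -0.0097, 0.1817]
orientation: [-180.0, -0.0, 4.5]
force: [1.0, 0.5, -1.4]
opening: 0.0236
tool [ 0.5875 -0.0097  0.1817] [-1.7999e+02 -1.0000e-02  4.4800e+00] -> d [   1.9 -133.     1.8] a [-0.01 -0.01  0.18]
```

```bash
python3 -m inch '[{"ax":0,"ay":0,"az":0,"dx":1,"dy":-50,"dz":0,"fingers":10},{"ax":0,"ay":0,"az":0,"dx":2,"dy":-100,"dz":0,"fingers":10},{"ax":0,"ay":0,"az":0,"dx":2,"dy":-133,"dz":2,"fingers":10},{"ax":0,"ay":0,"az":0,"dx":2,"dy":-133,"dz":50,"fingers":10},{"ax":0,"ay":0,"az":0,"dx":2,"dy":-133,"dz":96,"fingers":10},{"ax":0,"ay":0,"az":0,"dx":2,"dy":-133,"dz":96,"fingers":10},{"ax":0,"ay":0,"az":0,"dx":2,"dy":-133,"dz":96,"fingers":36},{"ax":0,"ay":0,"az":0,"dx":2,"dy":-133,"dz":96,"fingers":36}]'; python3 -m inch '[{"ax":0,"ay":0,"az":0,"dx":0,"dy":0,"dz":-45,"fingers":36},{"ax":0,"ay":0,"az":0,"dx":0,"dy":0,"dz":-95,"fingers":36},{"ax":0,"ay":0,"az":0,"dx":0,"dy":0,"dz":-95,"fingers":36}]'
python3 - <<'E'
from h import *
snap("wrist","w17")
x,y,a=locate("s",np.array([.416,-.366]),-33)
plan([x,y,.15],[180,0,a])
E
```

```text
clock: 32.28
tool_pos: [0.5807, 0.1213, 0.0872]
orientation: [-180.0, -0.1, 4.4]
force: [-0.7, 0.3, 0.3]
opening: 0.0346
clock: 32.65
tool_pos: [0.5827, 0.122, 0.1866]
orientation: [-179.8, -0.5, 4.4]
force: [0.7, 0.7, -1.0]
opening: 0.0358
top score 0.78 centre [ 0.4122 -0.3692] px [388.3, 257.1, 22.0, 27.6]
side score 0.81 centre [ 0.416  -0.3682] px [219.0, 346.5, 36.8, 23.3]
FIT s [ 0.416  -0.3659] yaw -32.5 cost/view 0.193
tool [0.5793 0.1208 0.1799] [1.7998e+02 7.0000e-02 4.3900e+00] -> d [-200.   472.9   30.3] a [ 0.04  0.06 36.87]
```

View pics/w17.png

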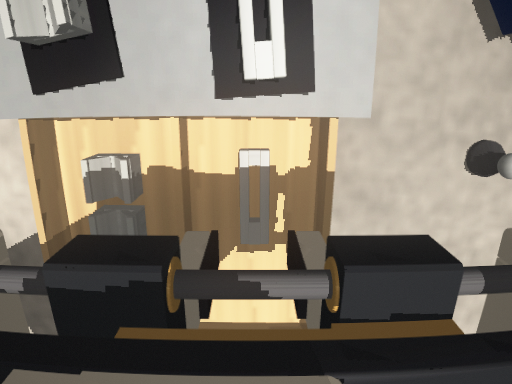

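The first strap lies flat in the right bay at (255,197). Next is the strap at (.416,-.366), yaw -33.

```bash
python3 -m inch '[{"ax":0,"ay":0,"az":4,"dx":-23,"dy":55,"dz":0,"fingers":50},{"ax":0,"ay":0,"az":9,"dx":-47,"dy":110,"dz":0,"fingers":50},{"ax":0,"ay":0,"az":14,"dx":-70,"dy":165,"dz":0,"fingers":50},{"ax":0,"ay":0,"az":19,"dx":-93,"dy":220,"dz":0,"fingers":50},{"ax":0,"ay":0,"az":24,"dx":-116,"dy":275,"dz":0,"fingers":50},{"ax":0,"ay":0,"az":29,"dx":-140,"dy":330,"dz":0,"fingers":50},{"ax":0,"ay":0,"az":34,"dx":-163,"dy":385,"dz":0,"fingers":50},{"ax":0,"ay":0,"az":37.2,"dx":-186,"dy":440,"dz":15,"fingers":50}]';python3 - <<'E'
from h import *
plan([.416,-.366,.08],[180,0,-33])
E
```

```text
clock: 33.9
tool_pos: [0.4278, -0.3338, 0.1658]
orientation: [180.0, -0.1, -32.9]
force: [1.9, -0.0, -0.1]
opening: 0.0499
tool [ 0.4278 -0.3338  0.1658] [ 1.80e+02 -7.00e-02 -3.29e+01] -> d [ 7.5 33.4 85.8] a [ 0.   -0.07  0.1 ]
```

```bash
python3 -m inch '[{"ax":0,"ay":0,"az":0,"dx":7.5,"dy":33.5,"dz":30,"fingers":50},{"ax":0,"ay":0,"az":0,"dx":7.5,"dy":33.5,"dz":70,"fingers":50},{"ax":0,"ay":0,"az":0,"dx":7.5,"dy":33.5,"dz":86,"fingers":50},{"ax":0,"ay":0,"az":0,"dx":7.5,"dy":33.5,"dz":86,"fingers":50}]';python3 - <<'E'
from h import *
s=snap("wrist","w18")
plan([.416,-.366,.003],[180,0,-33])
E
```

```text
clock: 34.4
tool_pos: [0.4158, -0.3635, 0.0785]
orientation: [180.0, 0.2, -32.8]
force: [0.9, 0.5, 0.5]
opening: 0.0498
tool [ 0.4167 -0.3638  0.0798] [ 1.7997e+02  3.0000e-02 -3.2730e+01] -> d [ 0.6  2.2 76.8] a [0.03 0.03 0.27]
```

View pics/w18.png

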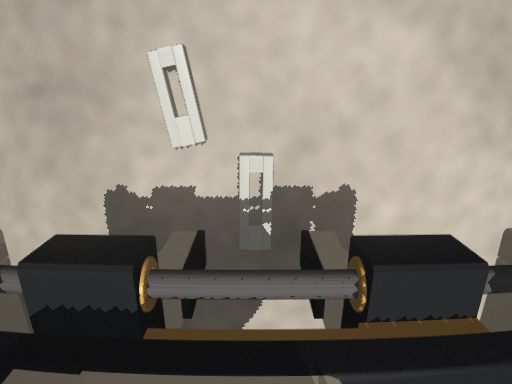

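The strap is centred at (256,201), and its neighbour at (176,95) is clear. I'll grip it.

```bash
python3 -m inch '[{"ax":0,"ay":0,"az":0,"dx":1,"dy":2,"dz":40,"fingers":50},{"ax":0,"ay":0,"az":0,"dx":1,"dy":2,"dz":68,"fingers":50},{"ax":0,"ay":0,"az":0,"dx":1,"dy":2,"dz":77,"fingers":50},{"ax":0,"ay":0,"az":0,"dx":1,"dy":2,"dz":77,"fingers":30},{"ax":0,"ay":0,"az":0,"dx":1,"dy":2,"dz":77,"fingers":10},{"ax":0,"ay":0,"az":0,"dx":1,"dy":2,"dz":77,"fingers":10},{"ax":0,"ay":0,"az":0,"dx":1,"dy":2,"dz":77,"fingers":10},{"ax":0,"ay":0,"az":0,"dx":1,"dy":2,"dz":37,"fingers":10}]'
python3 - <<'E'
from h import *
plan([.4892,.1164,.18],[180,0,4.3])
E
```

```text
clock: 35.45
tool_pos: [0.4141, -0.3652, 0.0408]
orientation: [180.0, 0.3, -32.8]
force: [1.0, 0.2, -0.4]
opening: 0.0232
tool [ 0.4141 -0.3652  0.0408] [179.96   0.33 -32.83] -> d [-198.8 -445.4 -138.3] a [ -0.07   0.33 -37.13]
```

```bash
python3 -m inch '[{"ax":0,"ay":0,"az":0,"dx":0,"dy":0,"dz":-55,"fingers":10},{"ax":0,"ay":0,"az":-4,"dx":-8,"dy":-18,"dz":-105,"fingers":10},{"ax":0,"ay":0,"az":-10,"dx":-28,"dy":-62,"dz":-130,"fingers":10},{"ax":0,"ay":0,"az":-16,"dx":-51,"dy":-115,"dz":-138,"fingers":10},{"ax":0,"ay":0,"az":-22,"dx":-75,"dy":-168,"dz":-138,"fingers":10},{"ax":0,"ay":0,"az":-28,"dx":-98,"dy":-220,"dz":-138,"fingers":10},{"ax":0,"ay":0,"az":-34,"dx":-122,"dy":-273,"dz":-138,"fingers":10},{"ax":0,"ay":0,"az":-37,"dx":-145,"dy":-325,"dz":-138,"fingers":10}]'
python3 - <<'E'
from h import *
plan([.4892,.1164,.18],[180,0,4.3])
E
```

```text
clock: 36.45
tool_pos: [0.47, -0.0126, 0.1809]
orientation: [-180.0, -0.0, 4.3]
force: [1.5, -1.3, -1.8]
opening: 0.0233
tool [ 0.47   -0.0126  0.1809] [-1.7998e+02 -4.0000e-02  4.3500e+00] -> d [  28.9 -127.2    1. ] a [-0.02 -0.04  0.05]
```

```bash
python3 -m inch '[{"ax":0,"ay":0,"az":0,"dx":12,"dy":-50,"dz":0,"fingers":10},{"ax":0,"ay":0,"az":0,"dx":23,"dy":-100,"dz":0,"fingers":10},{"ax":0,"ay":0,"az":0,"dx":29,"dy":-127,"dz":2,"fingers":10},{"ax":0,"ay":0,"az":0,"dx":29,"dy":-127,"dz":50,"fingers":10},{"ax":0,"ay":0,"az":0,"dx":29,"dy":-127,"dz":96,"fingers":10},{"ax":0,"ay":0,"az":0,"dx":29,"dy":-127,"dz":96,"fingers":10},{"ax":0,"ay":0,"az":0,"dx":29,"dy":-127,"dz":96,"fingers":36},{"ax":0,"ay":0,"az":0,"dx":29,"dy":-127,"dz":96,"fingers":36}]'; python3 -m inch '[{"ax":0,"ay":0,"az":0,"dx":0,"dy":0,"dz":-45,"fingers":36},{"ax":0,"ay":0,"az":0,"dx":0,"dy":0,"dz":-95,"fingers":36},{"ax":0,"ay":0,"az":0,"dx":0,"dy":0,"dz":-95,"fingers":36}]'
python3 - <<'E'
from h import *
snap("wrist","w19")
x,y,a=locate("s",np.array([.506,-.3615]),-22,l=.065)
plan([x,y,.15],[180,0,a])
E
```

```text
clock: 37.45
tool_pos: [0.4906, 0.1145, 0.086]
orientation: [-179.9, -0.1, 4.2]
force: [0.4, -0.7, -0.0]
opening: 0.0348
clock: 37.83
tool_pos: [0.4925, 0.1154, 0.185]
orientation: [-179.8, -0.5, 4.2]
force: [-0.2, -0.3, -1.0]
opening: 0.0357
top score 0.54 centre [ 0.5035 -0.363 ] px [383.1, 220.7, 18.6, 29.8]
side score 0.82 centre [ 0.5095 -0.3671] px [264.6, 335.0, 34.1, 15.3]
FIT s [ 0.5067 -0.3621] yaw -20.2 cost/view 0.081
tool [0.4893 0.1139 0.1789] [1.7997e+02 7.0000e-02 4.1900e+00] -> d [-17.4 476.   29.1] a [ 0.04  0.06 24.43]
```

View pics/w19.png

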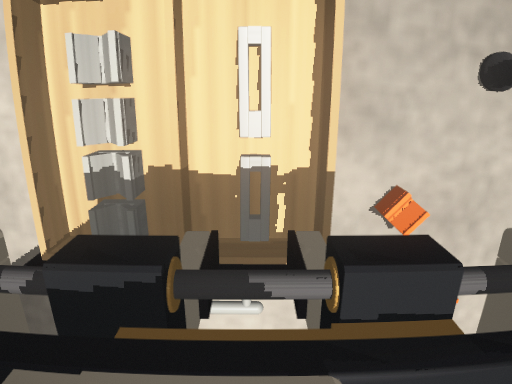

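Two straps now lie end to end in the right bay. The last one is at (.507,-.362), yaw -21.

```bash
python3 -m inch '[{"ax":0,"ay":0,"az":3,"dx":-2,"dy":58,"dz":0,"fingers":50},{"ax":0,"ay":0,"az":6,"dx":-4,"dy":116,"dz":0,"fingers":50},{"ax":0,"ay":0,"az":10,"dx":-6,"dy":175,"dz":0,"fingers":50},{"ax":0,"ay":0,"az":14,"dx":-9,"dy":235,"dz":0,"fingers":50},{"ax":0,"ay":0,"az":18,"dx":-11,"dy":295,"dz":0,"fingers":50},{"ax":0,"ay":0,"az":22,"dx":-13,"dy":355,"dz":0,"fingers":50},{"ax":0,"ay":0,"az":25,"dx":-15,"dy":415,"dz":10,"fingers":50},{"ax":0,"ay":0,"az":25,"dx":-17.4,"dy":470,"dz":20,"fingers":50}]';python3 -m inch '[{"ax":0,"ay":0,"az":0,"dx":2,"dy":6,"dz":30,"fingers":50},{"ax":0,"ay":0,"az":0,"dx":2,"dy":6,"dz":70,"fingers":50},{"ax":0,"ay":0,"az":0,"dx":2,"dy":6,"dz":80,"fingers":50},{"ax":0,"ay":0,"az":0,"dx":2,"dy":6,"dz":80,"fingers":50}]';python3 - <<'E'
from h import *
s=snap("wrist","w20")
plan([.5065,-.362,.003],[180,0,-21])
E
```

```text
clock: 39.08
tool_pos: [0.5063, -0.3578, 0.158]
orientation: [180.0, 0.1, -20.9]
force: [0.8, 0.6, 0.3]
opening: 0.0502
clock: 39.58
tool_pos: [0.5065, -0.3619, 0.079]
orientation: [180.0, 0.1, -20.8]
force: [0.8, -0.7, 0.1]
opening: 0.0499
tool [ 0.5073 -0.3621  0.0802] [ 1.7998e+02 -1.0000e-02 -2.0750e+01] -> d [-0.8  0.1 77.2] a [ 0.02 -0.01  0.25]
```

View pics/w20.png

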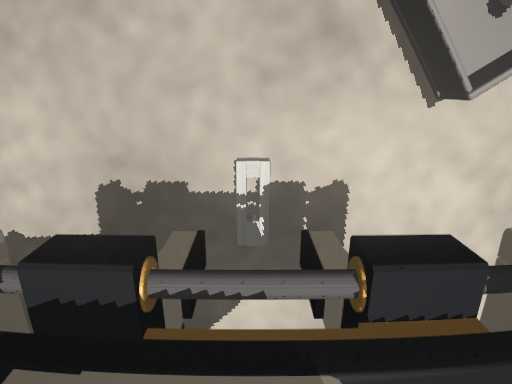

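The last strap is centred at (253,202).

```bash
python3 -m inch '[{"ax":0,"ay":0,"az":0,"dx":0,"dy":0,"dz":40,"fingers":50},{"ax":0,"ay":0,"az":0,"dx":0,"dy":0,"dz":68,"fingers":50},{"ax":0,"ay":0,"az":0,"dx":0,"dy":0,"dz":77,"fingers":50},{"ax":0,"ay":0,"az":0,"dx":0,"dy":0,"dz":77,"fingers":30},{"ax":0,"ay":0,"az":0,"dx":0,"dy":0,"dz":77,"fingers":10},{"ax":0,"ay":0,"az":0,"dx":0,"dy":0,"dz":77,"fingers":10},{"ax":0,"ay":0,"az":0,"dx":0,"dy":0,"dz":77,"fingers":10},{"ax":0,"ay":0,"az":0,"dx":0,"dy":0,"dz":37,"fingers":10}]'
python3 - <<'E'
from h import *
plan([.579,.1231,.18],[180,0,4.3])
E
```

```text
clock: 40.62
tool_pos: [0.5044, -0.361, 0.0403]
orientation: [-180.0, 0.4, -20.8]
force: [0.4, -0.1, -0.5]
opening: 0.0234
tool [ 0.5044 -0.361   0.0403] [-179.98    0.36  -20.83] -> d [-103.3 -479.  -138.9] a [ -0.1    0.35 -25.13]
```

```bash
python3 -m inch '[{"ax":0,"ay":0,"az":0,"dx":0,"dy":0,"dz":-60,"fingers":10},{"ax":0,"ay":0,"az":0,"dx":0,"dy":0,"dz":-115,"fingers":10},{"ax":0,"ay":0,"az":-5,"dx":-10,"dy":-47,"dz":-139,"fingers":10},{"ax":0,"ay":0,"az":-10,"dx":-22,"dy":-104,"dz":-139,"fingers":10},{"ax":0,"ay":0,"az":-15,"dx":-35,"dy":-162,"dz":-139,"fingers":10},{"ax":0,"ay":0,"az":-20,"dx":-47,"dy":-220,"dz":-139,"fingers":10},{"ax":0,"ay":0,"az":-25,"dx":-60,"dy":-278,"dz":-139,"fingers":10},{"ax":0,"ay":0,"az":-25,"dx":-72,"dy":-336,"dz":-139,"fingers":10}]'
python3 - <<'E'
from h import *
plan([.579,.1231,.18],[180,0,4.3])
E
```

```text
clock: 41.62
tool_pos: [0.5584, -0.0204, 0.1817]
orientation: [-180.0, -0.0, 4.3]
force: [1.7, -0.3, -0.7]
opening: 0.0237
tool [ 0.5584 -0.0204  0.1817] [-1.7999e+02 -1.0000e-02  4.2700e+00] -> d [  31.3 -141.6    1.8] a [-0.01 -0.01 -0.03]
```

```bash
python3 -m inch '[{"ax":0,"ay":0,"az":0,"dx":12,"dy":-55,"dz":0,"fingers":10},{"ax":0,"ay":0,"az":0,"dx":24,"dy":-110,"dz":0,"fingers":10},{"ax":0,"ay":0,"az":0,"dx":31,"dy":-142,"dz":2,"fingers":10},{"ax":0,"ay":0,"az":0,"dx":31,"dy":-142,"dz":50,"fingers":10},{"ax":0,"ay":0,"az":0,"dx":31,"dy":-142,"dz":84,"fingers":10},{"ax":0,"ay":0,"az":0,"dx":31,"dy":-142,"dz":84,"fingers":10},{"ax":0,"ay":0,"az":0,"dx":31,"dy":-142,"dz":84,"fingers":36},{"ax":0,"ay":0,"az":0,"dx":31,"dy":-142,"dz":84,"fingers":36}]'; python3 -m inch '[{"ax":0,"ay":0,"az":0,"dx":0,"dy":0,"dz":-45,"fingers":36},{"ax":0,"ay":0,"az":0,"dx":0,"dy":0,"dz":-95,"fingers":36},{"ax":0,"ay":0,"az":0,"dx":-60,"dy":0,"dz":-110,"fingers":20},{"ax":0,"ay":0,"az":0,"dx":-120,"dy":0,"dz":-110,"fingers":0},{"ax":0,"ay":0,"az":0,"dx":-120,"dy":0,"dz":-110,"fingers":0},{"ax":0,"ay":0,"az":0,"dx":-120,"dy":0,"dz":-110,"fingers":0}]'
python3 - <<'E'
from h import *
snap("wrist","w21");snap("top","t21");snap("side","s21")
E
```

```text
clock: 42.62
tool_pos: [0.58, 0.1217, 0.0992]
orientation: [-180.0, -0.1, 4.2]
force: [-0.0, 0.6, -0.9]
opening: 0.0345
clock: 43.38
tool_pos: [0.4601, 0.113, 0.2092]
orientation: [-179.9, -0.2, 4.2]
force: [-0.4, 0.0, 0.1]
opening: 0.0028
```

View pics/w21.png

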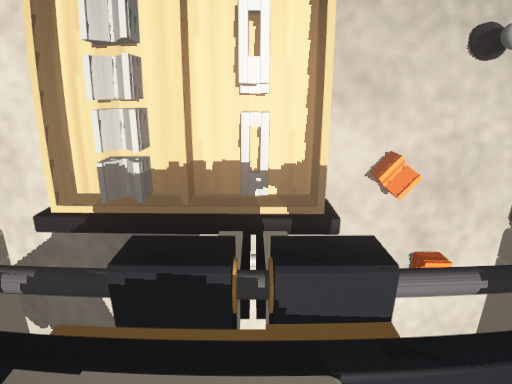

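View pics/t21.png

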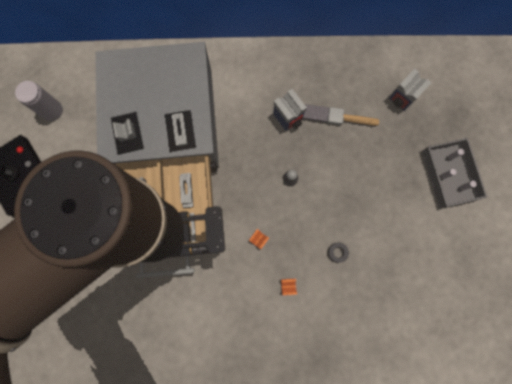

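View pics/s21.png

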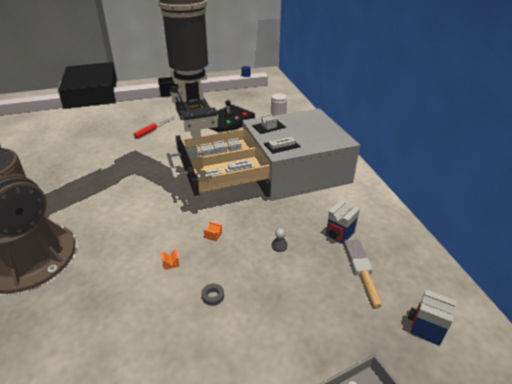

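All 7 parts are in their bays, and the ball and ring haven't moved. Before hooking the handle again I'll measure it with the drawer open, in t9.

Run:
```python
from h import *
s=snap("top")
I=cv2.imread("pics/t9.png")[235:290,100:230]
cv2.imwrite("pics/c9.png",cv2.resize(I,None,fx=6,fy=6,interpolation=cv2.INTER_CUBIC))
plan([.41,.167,.15],[180,0,4.3])
```

```text
tool [0.4603 0.1128 0.2074] [1.7998e+02 2.0000e-02 4.1700e+00] -> d [-46.2 -57.7  57.4] a [ 0.02  0.02 -0.13]
```

View pics/c9.png

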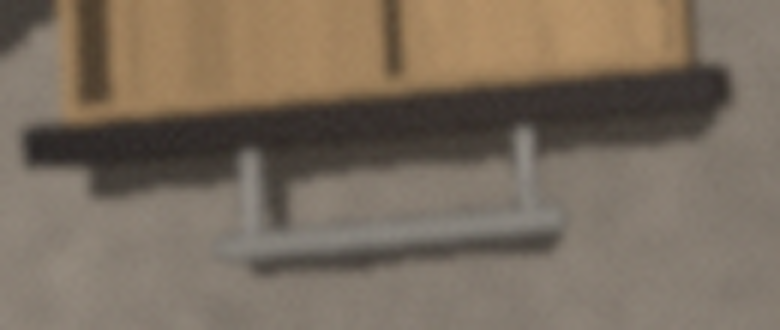

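Run:
```python
from h import *
s=snap("top")
print(back(s,np.array([[222,248],[560,220],[391,234]])/6+[100,235]-.4,.1))
print(back(s,np.array([[250,150],[525,125],[388,138]])/6+[100,235]-.4,.1), back(s,np.array([[388,138]])/6+[100,235]-.4,.123))
```

```text
[[0.384189   0.2256198  0.1       ]
 [0.39189656 0.10081688 0.1       ]
 [0.38807736 0.16318897 0.1       ]]
[[0.41974526 0.21612344 0.1       ]
 [0.42688244 0.11395319 0.1       ]
 [0.42314416 0.16483414 0.1       ]] [[0.42290027 0.15933011 0.123     ]]
```

```bash
python3 -m inch '[{"ax":0,"ay":0,"az":0,"dx":-24,"dy":-28,"dz":0,"fingers":0},{"ax":0,"ay":0,"az":0,"dx":-47,"dy":-56,"dz":15,"fingers":0},{"ax":0,"ay":0,"az":0,"dx":-47,"dy":-56,"dz":45,"fingers":0},{"ax":0,"ay":0,"az":0,"dx":-47,"dy":-56,"dz":57,"fingers":0},{"ax":0,"ay":0,"az":0,"dx":-47,"dy":-56,"dz":57,"fingers":0},{"ax":0,"ay":0,"az":0,"dx":-47,"dy":-56,"dz":57,"fingers":0}]';python3 - <<'E'
from h import *
snap("wrist","w22");snap("side","s22")
plan([.409,.1665,.09],[180,0,4.3])
E
```

```text
clock: 44.38
tool_pos: [0.4093, 0.1652, 0.1512]
orientation: [-180.0, -0.0, 4.2]
force: [0.3, -0.3, 0.9]
opening: 0.0006
tool [0.4092 0.1653 0.1513] [-1.7996e+02 -6.0000e-02  4.1700e+00] -> d [-0.2 -1.2 61.3] a [-0.04 -0.06 -0.13]
```

View pics/w22.png

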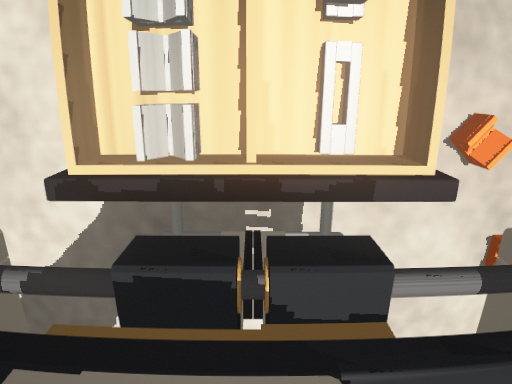

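The fingertips at (253,232) sit below the front's lower edge at row 200, almost exactly as they did for the first hook. I'll lower them.

```bash
python3 -m inch '[{"ax":0,"ay":0,"az":0,"dx":0,"dy":-1,"dz":20,"fingers":0},{"ax":0,"ay":0,"az":0,"dx":0,"dy":-1,"dz":40,"fingers":0},{"ax":0,"ay":0,"az":0,"dx":0,"dy":-1,"dz":61,"fingers":0},{"ax":0,"ay":0,"az":0,"dx":0,"dy":-1,"dz":61,"fingers":0},{"ax":0,"ay":0,"az":0,"dx":0,"dy":-1,"dz":61,"fingers":0}]'
```

```text
clock: 45.1
tool_pos: [0.4091, 0.1665, 0.0905]
orientation: [-180.0, -0.1, 4.2]
force: [-0.2, 0.8, 0.5]
opening: 0.0004
```

```bash
python3 -m inch '[{"ax":0,"ay":0,"az":0,"dx":10,"dy":0,"dz":0,"fingers":0},{"ax":0,"ay":0,"az":0,"dx":25,"dy":0,"dz":0,"fingers":0},{"ax":0,"ay":0,"az":0,"dx":45,"dy":0,"dz":0,"fingers":0},{"ax":0,"ay":0,"az":0,"dx":68,"dy":0,"dz":0,"fingers":0},{"ax":0,"ay":0,"az":0,"dx":92,"dy":0,"dz":0,"fingers":0},{"ax":0,"ay":0,"az":0,"dx":116,"dy":0,"dz":0,"fingers":0},{"ax":0,"ay":0,"az":0,"dx":140,"dy":0,"dz":0,"fingers":0},{"ax":0,"ay":0,"az":0,"dx":160,"dy":0,"dz":0,"fingers":0}]';python3 -m inch '[{"ax":0,"ay":0,"az":0,"dx":12,"dy":0,"dz":0,"fingers":0},{"ax":0,"ay":0,"az":0,"dx":22,"dy":0,"dz":0,"fingers":0},{"ax":0,"ay":0,"az":0,"dx":30,"dy":0,"dz":0,"fingers":0},{"ax":0,"ay":0,"az":0,"dx":36,"dy":0,"dz":0,"fingers":0},{"ax":0,"ay":0,"az":0,"dx":40,"dy":0,"dz":0,"fingers":0},{"ax":0,"ay":0,"az":0,"dx":40,"dy":0,"dz":0,"fingers":0}]'
```

```text
clock: 46.1
tool_pos: [0.5702, 0.1778, 0.0896]
orientation: [-180.0, -0.0, 4.2]
force: [-0.9, 0.6, 0.6]
opening: 0.0001
clock: 46.85
tool_pos: [0.6083, 0.181, 0.0897]
orientation: [-180.0, -0.0, 4.2]
force: [0.1, 0.5, 0.1]
opening: 0.0006
```

Creep the last few millimetres until the force shows the stop.

```bash
for i in 1; do python3 -m inch '[{"ax":0,"ay":0,"az":0,"dx":1,"dy":0,"dz":0,"fingers":0},{"ax":0,"ay":0,"az":0,"dx":2,"dy":0,"dz":0,"fingers":0},{"ax":0,"ay":0,"az":0,"dx":3,"dy":0,"dz":0,"fingers":0},{"ax":0,"ay":0,"az":0,"dx":3,"dy":0,"dz":0,"fingers":0}]'; done
```

```text
clock: 47.35
tool_pos: [0.611, 0.1811, 0.0896]
orientation: [-180.0, -0.0, 4.2]
force: [0.3, 0.3, -0.7]
opening: 0.0005
```

Run:
```python
from h import *
snap("side","s23");snap("wrist","w23")
```

```text
(no output)
```

View pics/w23.png

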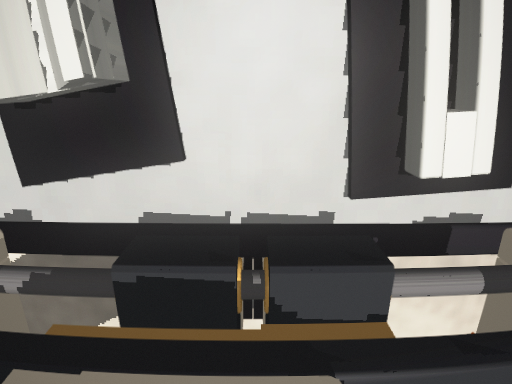

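The drawer front is close under the chest's edge (row ~225), but the force still shows no stop. I'll keep creeping.

```bash
python3 -m inch '[{"ax":0,"ay":0,"az":0,"dx":1,"dy":0,"dz":0,"fingers":0},{"ax":0,"ay":0,"az":0,"dx":2,"dy":0,"dz":0,"fingers":0},{"ax":0,"ay":0,"az":0,"dx":2,"dy":0,"dz":0,"fingers":0}]';python3 -m inch '[{"ax":0,"ay":0,"az":0,"dx":1,"dy":0,"dz":0,"fingers":0},{"ax":0,"ay":0,"az":0,"dx":2,"dy":0,"dz":0,"fingers":0},{"ax":0,"ay":0,"az":0,"dx":2,"dy":0,"dz":0,"fingers":0}]'
```

```text
clock: 47.82
tool_pos: [0.6131, 0.1812, 0.0896]
orientation: [-180.0, -0.0, 4.2]
force: [-0.2, 0.5, 0.2]
opening: 0.0002
clock: 48.2
tool_pos: [0.6151, 0.1813, 0.0896]
orientation: [180.0, -0.0, 4.2]
force: [-0.1, -0.0, 1.4]
opening: 0.0005
```

```bash
python3 -m inch '[{"ax":0,"ay":0,"az":0,"dx":1,"dy":0,"dz":0,"fingers":0},{"ax":0,"ay":0,"az":0,"dx":2,"dy":0,"dz":0,"fingers":0},{"ax":0,"ay":0,"az":0,"dx":2,"dy":0,"dz":0,"fingers":0}]';python3 -m inch '[{"ax":0,"ay":0,"az":0,"dx":1,"dy":0,"dz":0,"fingers":0},{"ax":0,"ay":0,"az":0,"dx":2,"dy":0,"dz":0,"fingers":0},{"ax":0,"ay":0,"az":0,"dx":2,"dy":0,"dz":0,"fingers":0}]'
```

```text
clock: 48.58
tool_pos: [0.6171, 0.1815, 0.0896]
orientation: [-180.0, -0.0, 4.2]
force: [-0.1, -0.2, 0.5]
opening: 0.0005
clock: 48.95
tool_pos: [0.6173, 0.1814, 0.0895]
orientation: [180.0, 0.2, 4.2]
force: [-8.6, 1.3, 4.5]
opening: 0.0004
```

View pics/s23.png

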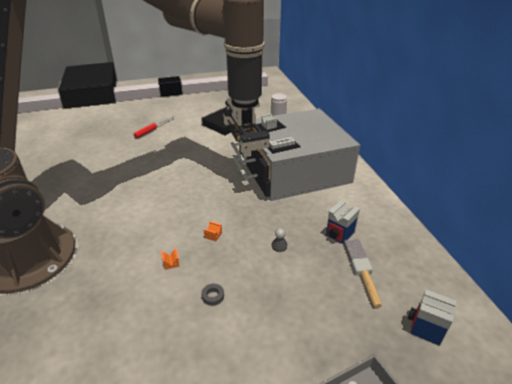

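It has stopped at x = .617 with about 9 N. I'll confirm the stop with one more millimetre, then back off and lift out.

```bash
python3 -m inch '[{"ax":0,"ay":0,"az":0,"dx":1,"dy":0,"dz":0,"fingers":0},{"ax":0,"ay":0,"az":0,"dx":1,"dy":0,"dz":0,"fingers":0}]';python3 -m inch '[{"ax":0,"ay":0,"az":0,"dx":-6,"dy":0,"dz":0,"fingers":0},{"ax":0,"ay":0,"az":0,"dx":-10,"dy":0,"dz":0,"fingers":0},{"ax":0,"ay":0,"az":0,"dx":-10,"dy":0,"dz":-25,"fingers":0},{"ax":0,"ay":0,"az":0,"dx":-10,"dy":0,"dz":-65,"fingers":0},{"ax":0,"ay":0,"az":0,"dx":-10,"dy":0,"dz":-120,"fingers":0},{"ax":0,"ay":0,"az":0,"dx":-70,"dy":0,"dz":-137,"fingers":0},{"ax":0,"ay":0,"az":0,"dx":-100,"dy":-40,"dz":-137,"fingers":0},{"ax":0,"ay":0,"az":0,"dx":-100,"dy":-40,"dz":-137,"fingers":0}]'
python3 - <<'E'
from h import *
s=snap("wrist","w24");t=snap("top","t24")
for r in landmark_of("chest_drawer0_handle","wrist"): print(r,back(s,r["position"],.1))
for r in landmark_of("chest_drawer0_handle","top"): print(r,back(t,r["position"],.1))
for n in ("ball","ring"):
  for r in landmark_of(n,"top"): print(n,r["score"],back(t,r["position"],0))
I=s["image"][:,:,::-1][0:160,100:420]
cv2.imwrite("pics/w24c.png",cv2.resize(I,None,fx=2.5,fy=2.5,interpolation=cv2.INTER_CUBIC))
E
```

```text
clock: 49.2
tool_pos: [0.6173, 0.1814, 0.0895]
orientation: [180.0, 0.2, 4.2]
force: [-12.7, 2.7, 7.6]
opening: 0.0004
clock: 50.2
tool_pos: [0.5159, 0.2159, 0.2278]
orientation: [-179.9, -0.1, 4.4]
force: [0.7, -0.3, 0.6]
opening: 0.0006
{'position': [301.7, 102.0], 'score': 0.81} [[0.59072293 0.18054964 0.1       ]]
{'position': [161.7, 185.2], 'score': 0.87} [[0.58768329 0.17363143 0.1       ]]
ball 0.74 [[ 0.62212906 -0.12963887  0.        ]]
ball 0.19 [[0.76264672 0.20066643 0.        ]]
ring 0.64 [[ 0.42990745 -0.23563027  0.        ]]
```

View pics/w24c.png

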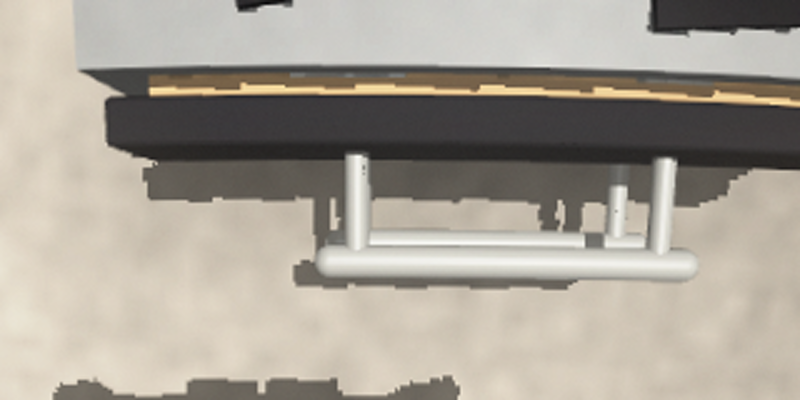

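View pics/t24.png

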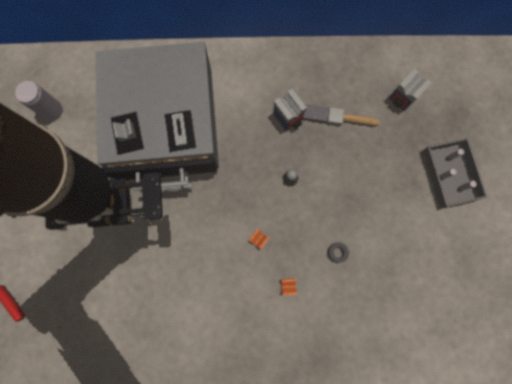

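The handle is back at x≈.588–.590, a few mm further in than at the start. I'll check the shut state by geometry: with the drawer shut, the bar should be about 50 mm in front of the roof's edge.

Run:
```python
from h import *
s=snap("wrist","w25")
a=np.radians(4.35);u=np.array([np.cos(a),np.sin(a)])
def X(p,z): return np.round(back(s,np.array(p)/2.5+[100,0]-.3,z)[:,:2]@u*1000,1)
print("roof edge",X([[200,68],[500,69],[760,78]],.136),"front inner top",X([[200,97],[500,102],[760,108]],.123),
 "front outer bottom/lower",X([[357,156],[664,160]],.1),"bar",X([[320,263],[695,265]],.1))
```

```text
roof edge [656.9 656.  655.4] front inner top [651.1 649.1 649.2] front outer bottom/lower [635.8 635.3] bar [601.7 601.6]
```

Run:
```python
import cv2
I=cv2.imread("pics/w25.png")[15:85,110:400]
cv2.imwrite("pics/w25c.png",cv2.resize(I,(800,480),interpolation=cv2.INTER_CUBIC))
```

```text
(no output)
```

View pics/w25c.png

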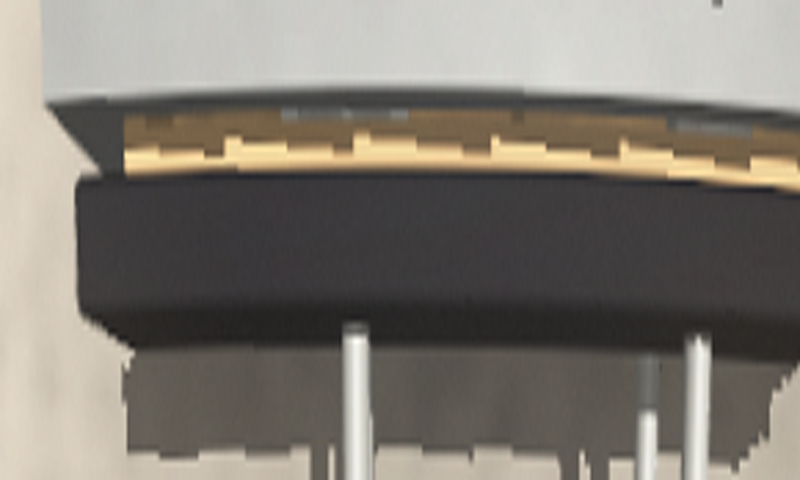

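The bar-to-roof distance comes out at 54 mm instead of 50, so the drawer might still be up to ~4 mm ajar. I'll check against the lower drawer, which has stayed shut, in the side view.

```bash
python3 -m inch '[{"ax":0,"ay":0,"az":0,"dx":-30,"dy":-50,"dz":0,"fingers":0},{"ax":0,"ay":0,"az":0,"dx":-30,"dy":-100,"dz":0,"fingers":0},{"ax":0,"ay":0,"az":0,"dx":-30,"dy":-150,"dz":0,"fingers":0},{"ax":0,"ay":0,"az":0,"dx":-30,"dy":-200,"dz":0,"fingers":0},{"ax":0,"ay":0,"az":0,"dx":-30,"dy":-200,"dz":0,"fingers":0}]'
python3 - <<'E'
from h import *
s=snap("side","s26")
I=s["image"][:,:,::-1][105:215,205:370]
cv2.imwrite("pics/s26c.png",cv2.resize(I,(800,533),interpolation=cv2.INTER_CUBIC))
I=cv2.imread("pics/side0.png")[105:215,205:370]
cv2.imwrite("pics/s0c.png",cv2.resize(I,(800,533),interpolation=cv2.INTER_CUBIC))
t=snap("top","t26");I=t["image"][:,:,::-1][140:205,85:225]
cv2.imwrite("pics/t26c.png",cv2.resize(I,(800,371),interpolation=cv2.INTER_CUBIC))
E
```

```text
clock: 51.18
tool_pos: [0.4727, 0.414, 0.2251]
orientation: [179.9, 0.0, 4.3]
force: [0.6, -0.8, -0.3]
opening: 0.0003
```

View pics/s26c.png

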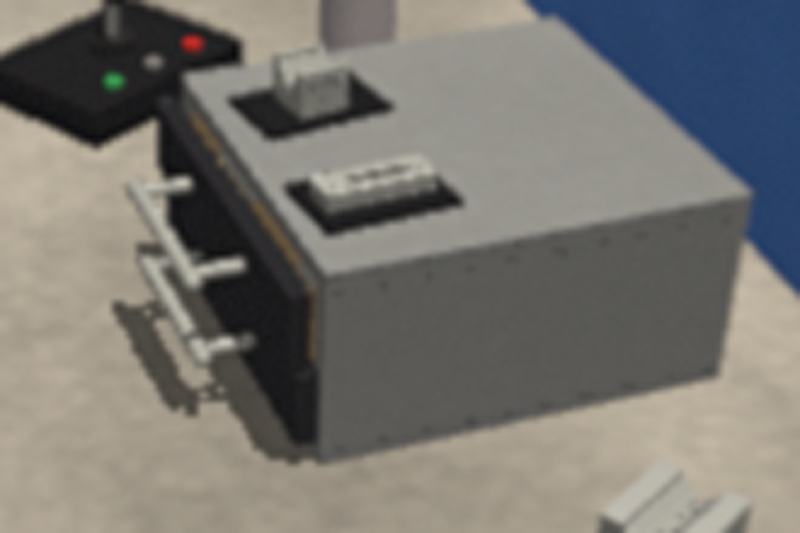

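View pics/s0c.png

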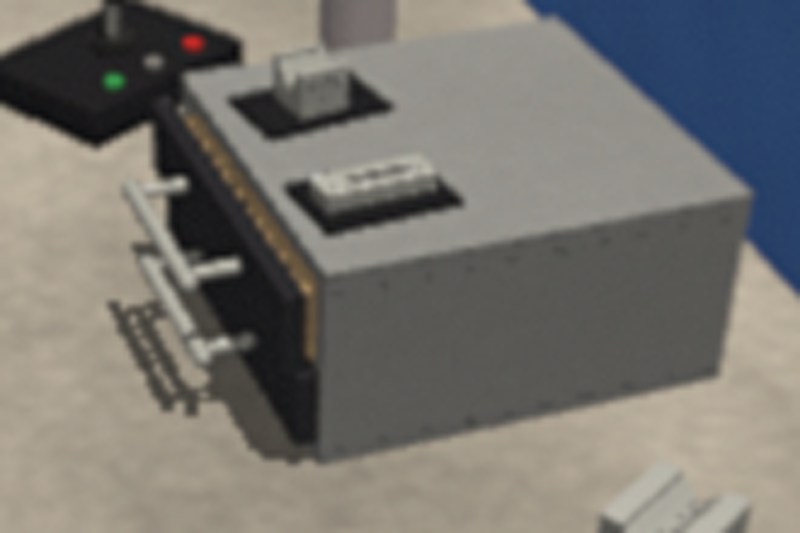

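View pics/t26c.png

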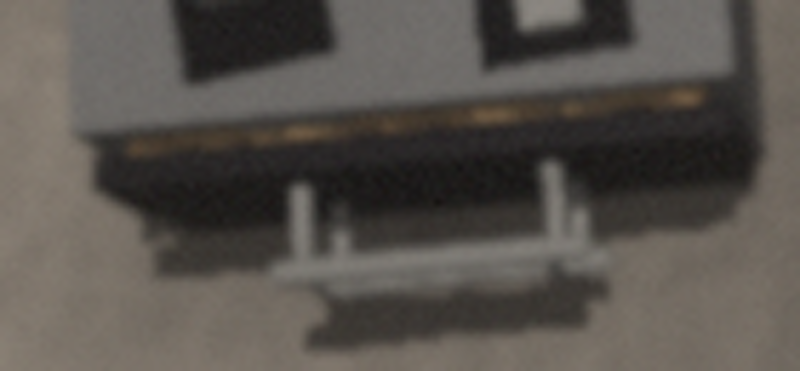

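The upper front still stands a few mm proud of the lower one (orange strip at (300,300) in the side crop). The likely cause is my retreat: with the drawer fully shut, the gap behind the bar leaves little room, and the fingers dragged the bar back a few mm. I'll push again from in front of the bar, which I can leave without pulling on it.

Run:
```python
from h import *
plan([.555,.1768,.2],[180,0,4.3])
```

```text
tool [0.4727 0.4114 0.2255] [1.7992e+02 6.0000e-02 4.2100e+00] -> d [ 64.8 240.   25.8] a [ 0.08  0.06 -0.08]
```

```bash
python3 -m inch '[{"ax":0,"ay":0,"az":0,"dx":16,"dy":60,"dz":0,"fingers":0},{"ax":0,"ay":0,"az":0,"dx":32,"dy":120,"dz":0,"fingers":0},{"ax":0,"ay":0,"az":0,"dx":48,"dy":180,"dz":0,"fingers":0},{"ax":0,"ay":0,"az":0,"dx":65,"dy":240,"dz":10,"fingers":0},{"ax":0,"ay":0,"az":0,"dx":65,"dy":240,"dz":26,"fingers":0},{"ax":0,"ay":0,"az":0,"dx":65,"dy":240,"dz":26,"fingers":0}]'
python3 - <<'E'
from h import *
plan([.558,.1768,.085],[180,0,4.3])
E
```

```text
clock: 52.02
tool_pos: [0.5544, 0.1752, 0.1995]
orientation: [179.9, 0.1, 4.1]
force: [-0.8, -0.2, -0.3]
opening: 0.0007
tool [0.5544 0.1752 0.1995] [1.7995e+02 1.2000e-01 4.0500e+00] -> d [  3.9  -1.5 114.5] a [ 0.05  0.12 -0.25]
```

```bash
python3 -m inch '[{"ax":0,"ay":0,"az":0,"dx":0,"dy":0,"dz":40,"fingers":0},{"ax":0,"ay":0,"az":0,"dx":0,"dy":0,"dz":80,"fingers":0},{"ax":0,"ay":0,"az":0,"dx":0,"dy":0,"dz":114,"fingers":0},{"ax":0,"ay":0,"az":0,"dx":0,"dy":0,"dz":114,"fingers":0},{"ax":0,"ay":0,"az":0,"dx":7,"dy":0,"dz":114,"fingers":0},{"ax":0,"ay":0,"az":0,"dx":14,"dy":0,"dz":114,"fingers":0},{"ax":0,"ay":0,"az":0,"dx":18,"dy":0,"dz":114,"fingers":0},{"ax":0,"ay":0,"az":0,"dx":18,"dy":0,"dz":114,"fingers":0}]'; python3 -m inch '[{"ax":0,"ay":0,"az":0,"dx":1,"dy":0,"dz":0,"fingers":0},{"ax":0,"ay":0,"az":0,"dx":2,"dy":0,"dz":0,"fingers":0},{"ax":0,"ay":0,"az":0,"dx":3,"dy":0,"dz":0,"fingers":0},{"ax":0,"ay":0,"az":0,"dx":3,"dy":0,"dz":0,"fingers":0}]';python3 -m inch '[{"ax":0,"ay":0,"az":0,"dx":1,"dy":0,"dz":0,"fingers":0},{"ax":0,"ay":0,"az":0,"dx":2,"dy":0,"dz":0,"fingers":0},{"ax":0,"ay":0,"az":0,"dx":2,"dy":0,"dz":0,"fingers":0}]'
```

```text
clock: 53.02
tool_pos: [0.5736, 0.1783, 0.0871]
orientation: [-180.0, -0.0, 4.2]
force: [-0.7, 0.2, 0.1]
opening: 0.0003
clock: 53.52
tool_pos: [0.576, 0.1784, 0.0865]
orientation: [180.0, 0.0, 4.2]
force: [-0.2, 0.4, 0.8]
opening: 0.0006
clock: 53.9
tool_pos: [0.5771, 0.1784, 0.0864]
orientation: [180.0, 0.1, 4.2]
force: [-6.0, 0.4, 2.6]
opening: 0.0004
```

```bash
python3 -m inch '[{"ax":0,"ay":0,"az":0,"dx":1,"dy":0,"dz":0,"fingers":0},{"ax":0,"ay":0,"az":0,"dx":2,"dy":0,"dz":0,"fingers":0},{"ax":0,"ay":0,"az":0,"dx":2,"dy":0,"dz":0,"fingers":0},{"ax":0,"ay":0,"az":0,"dx":2,"dy":0,"dz":0,"fingers":0}]'; python3 -m inch '[{"ax":0,"ay":0,"az":0,"dx":-20,"dy":0,"dz":0,"fingers":0},{"ax":0,"ay":0,"az":0,"dx":-40,"dy":0,"dz":0,"fingers":0},{"ax":0,"ay":0,"az":0,"dx":-60,"dy":0,"dz":-60,"fingers":0},{"ax":0,"ay":0,"az":0,"dx":-60,"dy":-20,"dz":-120,"fingers":0},{"ax":0,"ay":0,"az":0,"dx":-65,"dy":-80,"dz":-137,"fingers":0},{"ax":0,"ay":0,"az":0,"dx":-70,"dy":-140,"dz":-137,"fingers":0},{"ax":0,"ay":0,"az":0,"dx":-70,"dy":-200,"dz":-137,"fingers":0},{"ax":0,"ay":0,"az":0,"dx":-70,"dy":-240,"dz":-137,"fingers":0}]'
python3 - <<'E'
from h import *
s=snap("side","s27")
I=s["image"][:,:,::-1][105:215,205:370]
cv2.imwrite("pics/s27c.png",cv2.resize(I,(800,533),interpolation=cv2.INTER_CUBIC))
t=snap("top","t27")
for r in landmark_of("chest_drawer0_handle","top"): print(r,back(t,r["position"],.1))
E
```

```text
clock: 54.4
tool_pos: [0.5772, 0.1783, 0.0863]
orientation: [180.0, 0.3, 4.2]
force: [-12.7, 2.4, 8.7]
opening: 0.0004
clock: 55.4
tool_pos: [0.4922, 0.4157, 0.2237]
orientation: [-180.0, -0.0, 4.3]
force: [0.5, 0.6, -0.5]
opening: 0.0005
{'position': [163.6, 180.6], 'score': 0.94} [[0.59838993 0.16946933 0.1       ]]
```

View pics/s27c.png

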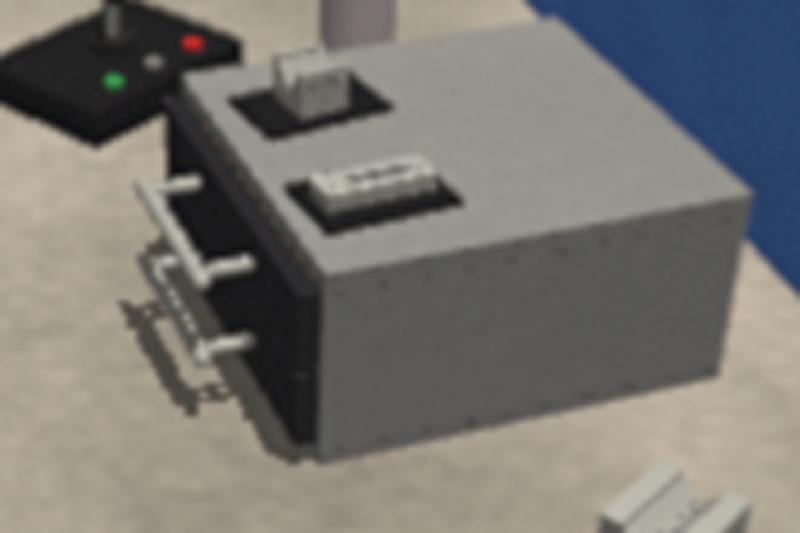

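View pics/t27.png

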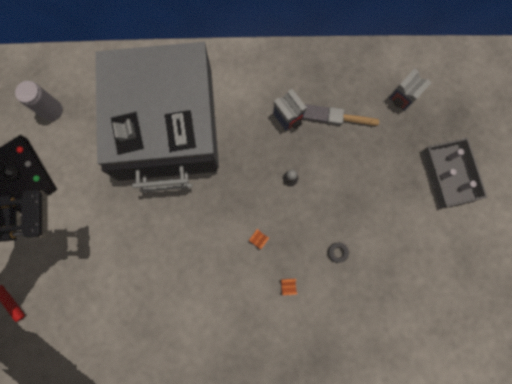

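The upper front is now flush with the lower one, with no orange strip showing. No grey parts are left on the bench, and the ball at (290,177) and ring at (338,253) are where they were. I'll hand it in.

```bash
python3 -c "
from plant import *
print(close_job())"
```

```text
the job is handed in; nothing more can be done
None
```

I handed the job in at about 55 s. All four V-blocks are in the left bay under the specimen V-block, and all three straps are in the right bay under the specimen strap. The drawer is pushed shut against its stop.

- **Parts:** All seven were there. Each grip closed to the expected width, about 36 mm for the V-blocks and 23 mm for the straps. I stacked the shortest strap on the longest so they would fit. With the drawer still open, the camera views showed all seven in their bays; I did not look inside again after shutting it.
- **Drawer:** My first closing failed its check. The handle bar stood 54 mm in front of the chest's roof edge instead of 50. The side view showed the drawer still a few mm ajar, most likely because my fingers dragged the bar back when I pulled out. I pushed again from in front of the bar until it stopped. The side view then showed the upper front flush with the lower one.
- **Small disagreement:** A last automatic reading put the handle about 8 mm further in than the position worked out from the stop. The side view and the stop both say shut.
- **Bystanders:** The ball and the ring looked unmoved in the final overhead picture. I left both orange blocks alone, and the arm ended clear of everything.

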